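# Load the cassette warmer and switch it on

## Task

Load every food cassette on the worktop into the sloped warmer, nose first, slim ones in slim bays and wide ones in wide bays: slide each down its bay until it rests against the back stop and the spring catch clicks in behind its tail. Turn the heat knob clockwise to its stop and, only once all cassettes are clicked in, push the warmer's toggle switch fully over to on; leave the other things on the worktop where they are.

Things in the scene. Friction and masses are not known exactly. Their poses are not given: they have to be found in the camera images.
- wide1: Wide sealed white food cassette 60 mm wide (y), 28 mm high, 200 g; may be absent. Origin on its underside below the fin's middle, +x to the nose, z up. Body from x=-45 (flat tail) to +65 mm (nose; last 10 mm stepped in, 8 mm narrower, 22 mm high). Grey grip fin on top, 12 mm thick (y), x from -30 to +30, from 28 to 72 mm above the underside
- wide2: Wide sealed white food cassette 60 mm wide (y), 28 mm high, 200 g; may be absent. Origin on its underside below the fin's middle, +x to the nose, z up. Body from x=-45 (flat tail) to +65 mm (nose; last 10 mm stepped in, 8 mm narrower, 22 mm high). Grey grip fin on top, 12 mm thick (y), x from -30 to +30, from 28 to 72 mm above the underside
- slim1: Slim sealed white food cassette 42 mm wide (y), 28 mm high, 150 g; may be absent. Origin on its underside below the fin's middle, +x to the nose, z up. Body from x=-45 (flat tail) to +65 mm (nose; last 10 mm stepped in, 8 mm narrower, 22 mm high). Grey grip fin on top, 12 mm thick (y), x from -30 to +30, from 28 to 72 mm above the underside
- slim2: Slim sealed white food cassette 42 mm wide (y), 28 mm high, 150 g; may be absent. Origin on its underside below the fin's middle, +x to the nose, z up. Body from x=-45 (flat tail) to +65 mm (nose; last 10 mm stepped in, 8 mm narrower, 22 mm high). Grey grip fin on top, 12 mm thick (y), x from -30 to +30, from 28 to 72 mm above the underside
- bay1 (a point): bay 1 from the robot's right, for a slim cassette, 47 mm between walls. Point on the bay's floor where a cassette's origin lies when fully home, nose on the back stop (stop face at x=+65 mm). Axes: x down the slope, y to the left across the bay, z square to the floor
- bay2 (a point): bay 2 from the robot's right, for a wide cassette, 65 mm between walls. Point on the bay's floor where a cassette's origin lies when fully home, nose on the back stop (stop face at x=+65 mm). Axes: x down the slope, y to the left across the bay, z square to the floor
- bay3 (a point): bay 3 from the robot's right, for a slim cassette, 47 mm between walls. Point on the bay's floor where a cassette's origin lies when fully home, nose on the back stop (stop face at x=+65 mm). Axes: x down the slope, y to the left across the bay, z square to the floor
- bay4 (a point): bay 4 from the robot's right, for a wide cassette, 65 mm between walls. Point on the bay's floor where a cassette's origin lies when fully home, nose on the back stop (stop face at x=+65 mm). Axes: x down the slope, y to the left across the bay, z square to the floor
- bed: the warmer's sloped bed, 15 degrees down away from the robot, four bays about 76 mm apart. In a bay's axes: floor from x=-178 mm (open high end) to the stop at +65; entry x=-178 to -87 with 18 mm high guides, 8 mm wider than the bay; right wall 22 mm high from x=-87 to -35. Origin at the foot of the stop, mid-width
- warmer: white warmer on the worktop, 270 by 400 mm, may stand turned; z=0 under it. Home parts of the bays (x=-33 to +61 mm in a bay's axes) have walls with metal lips overhanging 7 mm each side, 32 to 36 mm above the floor: cassettes go in only by sliding from the entry, fin between the lips. They do not slide by themselves; a push under 15 N does it
- catch1 (a joint): spring catch of bay 1: steel leaf 36 mm long, 20 mm high, on the bay's left (+y) side. In the bay's axes it pivots at x=-83 mm; its tip reaches 11 mm into the bay at x=-49 mm. 0 rad = sprung in (at rest, or clicked behind a tail), 0.2 to 0.4 = held aside by a cassette alongside. 2 to 5 N pushes it aside
- catch2 (a joint): spring catch of bay 2: steel leaf 36 mm long, 20 mm high, on the bay's left (+y) side. In the bay's axes it pivots at x=-83 mm; its tip reaches 11 mm into the bay at x=-49 mm. 0 rad = sprung in (at rest, or clicked behind a tail), 0.2 to 0.4 = held aside by a cassette alongside. 2 to 5 N pushes it aside
- catch3 (a joint): spring catch of bay 3: steel leaf 36 mm long, 20 mm high, on the bay's left (+y) side. In the bay's axes it pivots at x=-83 mm; its tip reaches 11 mm into the bay at x=-49 mm. 0 rad = sprung in (at rest, or clicked behind a tail), 0.2 to 0.4 = held aside by a cassette alongside. 2 to 5 N pushes it aside
- catch4 (a joint): spring catch of bay 4: steel leaf 36 mm long, 20 mm high, on the bay's left (+y) side. In the bay's axes it pivots at x=-83 mm; its tip reaches 11 mm into the bay at x=-49 mm. 0 rad = sprung in (at rest, or clicked behind a tail), 0.2 to 0.4 = held aside by a cassette alongside. 2 to 5 N pushes it aside
- switch (a joint): toggle switch lever of the warmer, black, 70 mm long, on a grey block on the raised control panel at the left side of the sloped bays (panel top 70 mm above the worktop): 0 rad = off (leaning 0.5 rad from vertical to the bays' entry end, towards the robot), 1.0 rad = on (0.5 rad towards the back stop). It turns about the bays' y axis and stays where it is left
- heat (a joint): heat knob, black, on the control panel left of the bays, nearer the back-stop end than the switch, vertical axis. Its grip is an upright bar 46 mm long, 14 mm thick, from 14 to 44 mm above the panel top. Value in rad grows clockwise seen from above, to the stop at 1.57; at 0 the bar lies along the warmer's x axis. Turns easily (0.03 N m) and stays put
- heat_grip (a point): point on the heat knob's vertical axis at the height to grip it
- switch_tip (a point): tip of the toggle lever, which swings in a vertical plane along the warmer's x axis (level, towards the back stop); the pivot lies 70 mm from it. A 26 mm ball is at the tip
- pacifier: blue pacifier, 42 mm across, origin under its middle; a bystander, to be left alone
- spoon: wooden spoon 220 mm long lying on the worktop; a bystander, to be left alone
- babybottle: empty feeding bottle standing upright, 56 mm across, 150 mm high; a bystander, to be left alone
- eggcup: white egg cup 52 mm across, 60 mm high; a bystander, to be left alone
- foodjar: baby-food jar 60 mm across, 75 mm high; a bystander, to be left alone
- mug: blue mug 80 mm across, 85 mm high; a bystander, to be left alone
Mind the look-alikes: they are no part of the job. Leave any purple or red look-alike of the wide1 alone.

How it is judged:
By the outcome, as a careful person would: the job done as asked, in the order asked, and still so for the second after the job is handed in, with the robot touching nothing.
Of wide1, wide2, slim1, slim2 only 3 to 4 are there at a start; the rules pass over those that are not, and their reading is None.
At some moment in a run one of wide1, wide2, slim1, slim2 may be knocked a few centimetres aside while the robot is not near it.
It also fails if it takes over 210 s, if anything falls off the work surface, if the arm or the gripper's body presses on something with over 40 N, if the wrist force passes 120 N, or if a joint passes its speed limit or range.

## Robot

A 6-joint arm with a two-finger parallel gripper is mounted at the origin on the work surface. World frame = base frame: x ahead of the robot, y to its left, z up, the work surface at z = 0. Lengths are in m, angles in rad, forces in N, time in s.
With the tool pointing down it reaches from about 0.275 to 0.825 m from the base axis. Payload 5.2 kg.
Tool frame: the origin (TCP) lies midway between the tips of the shut fingers; the grasp point (between the pads) lies 19 mm behind it; z points along the fingers, y is the direction in which the jaws open and shut (so a half turn about z gives the same grasp; the last joint's range is limited). The gripper opens to 93 mm and grips with 3 to 60 N. Pads are 15 mm wide; open, the fingers measure 128 mm over their backs; the gripper's body (75 mm by 188 mm) begins 65 mm behind the grasp point.
Start: joints at [-1.494, 0.259, 1.535, -0, 1.348, -0.203], TCP at [0.152, -0.529, 0.219] pointing down, gripper open.
Joint ranges: [-3.14, 3.14], [-0.91, 2.08], [0.19, 2.58], [-1.22, 4.36], [0.22, 2.71], [-3.12, 3.12]. Speed limits (rad/s): [2.57, 2.57, 3.14, 3.14, 3.14, 3.14].

## Interface

Orientations are given as a rotation vector (axis times angle).
In Python, from workcell import robot gives the robot as it stands.
- The arm moves only by the shell command python3 -m handwheel 'ROWS' [OPENING] [FORCE]. ROWS is text: rows parted by semicolons, each of 6 numbers parted by spaces: the shift along the tool's x, y, z in units of 40 mm (1.0 is 40 mm), then the turn, a rotation vector about the tool's x, y, z in units of 6 degrees (1.0 is 6 degrees). A call has 1 to 8 rows; each row is the pose to reach, as a shift and turn from the pose commanded when the call began, along the tool's axes at that moment; what a row does not reach only later rows make up. A row lasts 1/10 s, in which the tool goes at most 50 mm and 8.59 degrees, less where a joint would pass 70% of its speed; a pose out of reach is approached as far as the arm can. A call with a gripper value outside its range is refused whole. OPENING is the closure, from -1 (fully open) to 1 (shut), set as the call begins (- or left out, the last holds). The fingers move at their own pace and stop on an object; FORCE is the grip in N (left out, the last holds). Time passes only in rows, so rows that repeat a pose let the fingers close. It gives the time, the measured TCP pose, the force and the opening at its end, in the units of the state.
- robot.read_state(): the state, without advancing time (a new reading comes with each control period).
- robot.snapshot(name): name is "scene" or "side" or "wrist"; returns (picture, depth): 384x512x3 uint8, red, green, blue; 384x512 float32, m along the optical axis (not along the pixel's ray), 0 where there is no reading.
- robot.camera_info(name): a dict with "fx", "fy", "cx", "cy" (pixels), "k1" (the pictures are not rectified: a ray, as slopes to the right and down, at radius r is drawn at 1 + k1 r^2 times it, then the intrinsics apply), "world_from_camera" (4x4, takes a point from camera to world coordinates). Camera axes: x right, y up, looking along -z (the intrinsics and any distortion apply to the point x, -y, -z); pixel columns grow to the right and rows downward; lengths in m; the calibration is good to about 2 mm. A picture is of the moment at which its call begins: read the wrist's pose just before it. camera_info takes no time and is no camera call; for the wrist camera it gives the pose at the moment of the call.
- robot.job_done(): hands the job in, once; it reports no verdict.
Trained networks look in the newest picture that a camera, given by its name, has taken for a name from the list of things; names that differ only in an ending like _2 or _b are one class to them, and where a whole thing is asked for, a point or a joint stands for the part that bears it (a point fixed in the world has none). Each returns a list of dicts, best first, with "conf" (0 to 1); they miss things now and then, are a little off and sometimes report something else, mostly with a low value. They report only what shows in the picture. A call takes as long as a camera call. They do not tell look-alikes from the thing itself.
- robot.look_for(camera, thing): "pixel" ([column, row] in pixels, amid what is visible of it).
- robot.spot_point(camera, thing): "pixel" ([column, row] in pixels: a listed point, or the origin of a listed thing).
The state is a dict: "clock": time; "joint_pos": joint angles; "dq": joint speeds; "joint_efforts": joint torques, N m; "position": TCP position; "eef_rot": TCP orientation; "force": force on the tool from outside, world axes, zero at the start; "torque": the same for the moment, N m; "finger_gap": finger opening in m.
Only numpy, scipy, OpenCV 4.12 (cv2) and the standard library are available. Lean on these libraries where they do the work, as an engineer would, in place of code of your own. Each camera call takes 0.05 s, during which the arm holds its last target. There are 200 camera calls.

## Working session

There is one attempt and no reset: what is moved stays moved. The work goes in short steps, Python scripts to look and compute and a shell command to move; the robot and the scene stay as the last step left them, time stands still between calls to the robot, and variables do not carry over. Pictures are saved under pics/ and viewed, about 12 in all and at most 16, crops included, and the job is handed in when it is done.

```bash
ls; mkdir -p pics; python3 - <<'E'
from workcell import robot
import cv2,numpy as np
for c in("scene","side"):
    p,d=robot.snapshot(c); np.savez(f"pics/{c}0.npz",p=p,d=d)
    cv2.imwrite(f"pics/{c}0.png",p[:,:,::-1])
    i=robot.camera_info(c); print(c,{k:(np.round(v,3).tolist()) for k,v in i.items()})
s=robot.read_state(); print({k:np.round(v,3).tolist() for k,v in s.items()})
E
```

```text
pics
scene {'fx': 349.121, 'fy': 349.121, 'cx': 249.23, 'cy': 192.335, 'k1': -0.023, 'world_from_camera': [[0.815, -0.309, 0.49, 1.002], [0.579, 0.461, -0.673, -0.59], [-0.018, 0.832, 0.554, 0.682], [0.0, 0.0, 0.0, 1.0]]}
side {'fx': 479.703, 'fy': 479.703, 'cx': 253.726, 'cy': 196.244, 'k1': -0.134, 'world_from_camera': [[-0.267, 0.755, -0.599, -0.397], [-0.964, -0.216, 0.158, 0.341], [-0.009, 0.619, 0.785, 1.34], [0.0, 0.0, 0.0, 1.0]]}
{'clock': 0.1, 'joint_pos': [-1.494, 0.259, 1.536, 0.0, 1.348, -0.203], 'dq': [-0.001, -0.001, -0.002, -0.001, 0.001, 0.0], 'joint_efforts': [0.001, -43.821, -28.465, 0.072, 0.036, -0.0], 'position': [0.152, -0.528, 0.218], 'eef_rot': [-3.109, -0.438, -0.0], 'force': [0.69, 0.236, 0.828], 'torque': [-0.008, -0.01, 0.028], 'finger_gap': 0.093}
```

View pics/scene0.png

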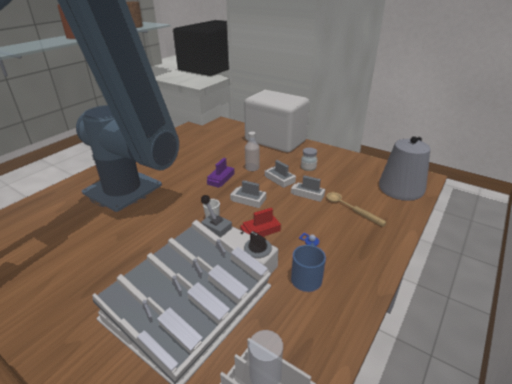

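View pics/side0.png

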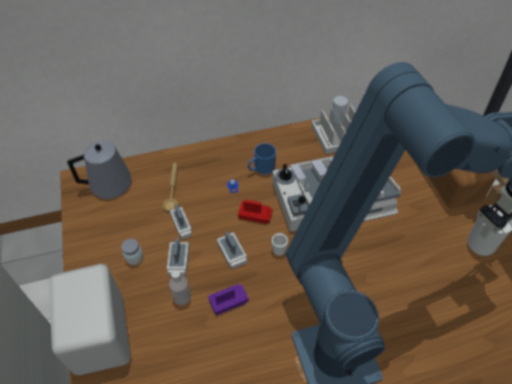

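Scene shows three white cassettes at (249,193), (281,174), (308,188), with the purple (221,175) and red (262,223) look-alikes, and the empty warmer at about (185,300). Side shows the same cassettes at (232,249), (178,257), (180,220), and the arm covers part of the warmer. Next I'll build an orthophoto from depth.

```bash
cat > h.py <<'E'
from workcell import robot
import cv2,numpy as np
from scipy.spatial.transform import Rotation as R
def cloud(p,d,i):
    """world points for every pixel"""
    K=np.array([[i['fx'],0,i['cx']],[0,i['fy'],i['cy']],[0,0,1]])
    v,u=np.mgrid[:d.shape[0],:d.shape[1]].astype(float)
    n=cv2.undistortPoints(np.stack([u,v],-1).reshape(-1,1,2),K,np.array([i['k1'],0,0,0.])).reshape(-1,2)
    z=d.reshape(-1).astype(float)
    T=np.array(i['world_from_camera'])
    P=np.c_[n[:,0]*z,-n[:,1]*z,-z]@T[:3,:3].T+T[:3,3]
    P[z<=0]=np.nan
    return P.reshape(*d.shape,3)
def ortho(P,p,x0,x1,y0,y1,zmax,res):
    """top view: rows down = -x, cols right = -y; highest point wins"""
    H,W=round((x1-x0)/res),round((y1-y0)/res)
    img=np.zeros((H,W,3),np.uint8);hm=np.zeros((H,W))
    Q=P.reshape(-1,3);C=p.reshape(-1,3)
    ok=np.isfinite(Q[:,0])&(Q[:,0]>x0)&(Q[:,0]<x1)&(Q[:,1]>y0)&(Q[:,1]<y1)&(Q[:,2]<zmax)
    Q,C=Q[ok],C[ok];o=np.argsort(Q[:,2]);Q,C=Q[o],C[o]
    r=np.clip(((x1-Q[:,0])/res).astype(int),0,H-1);c=np.clip(((y1-Q[:,1])/res).astype(int),0,W-1)
    img[r,c]=C;hm[r,c]=Q[:,2]
    return img,hm
E
python3 - <<'E'
from h import *
for c in("scene","side"):
    z=np.load(f"pics/{c}0.npz");i=robot.camera_info(c);P=cloud(z['p'],z['d'],i);
    img,hm=ortho(P,z['p'],.1,.95,-.55,.6,.2,.0025)
    img=cv2.morphologyEx(img,cv2.MORPH_CLOSE,np.ones((3,3)))
    for k in range(0,10):
        r=int((.95-k/10)/.0025); cv2.line(img,(0,r),(5,r),(0,255,0),1);
    for k in range(-5,6):
        q=int((.6-k/10)/.0025); cv2.line(img,(q,0),(q,5),(0,255,0),1)
    cv2.imwrite(f"pics/o_{c}.png",img[:,:,::-1])
    for t in("wide1","slim1","bay1","bay2","bay3","bay4","heat_grip","switch_tip","switch","bed"):
        try:L=robot.spot_point(c,t)
        except Exception as e: print(t,e);continue
        print(c,t,[(np.round(l['pixel']).tolist(),round(l['conf'],2),np.round(P[int(l['pixel'][1]),int(l['pixel'][0])],3).tolist()) for l in L[:6]])
E
python3 -c "
import cv2,numpy as np
a,b=[cv2.imread(f'pics/o_{c}.png') for c in('scene','side')]
cv2.imwrite('pics/o.png',cv2.resize(np.vstack([a,b]),None,fx=.88,fy=.88,interpolation=cv2.INTER_AREA))"
```

```text
scene wide1 [([221.0, 178.0], 0.93, [0.284, 0.225, 0.027]), ([248.0, 202.0], 0.89, [0.437, 0.173, 0.012]), ([286.0, 177.0], 0.84, [0.473, 0.358, 0.028]), ([263.0, 228.0], 0.77, [0.564, 0.077, 0.024])]
scene slim1 [([309.0, 195.0], 0.76, [0.588, 0.323, 0.017])]
scene bay1 [([209.0, 295.0], 0.82, [0.624, -0.232, 0.077]), ([235.0, 274.0], 0.66, [0.616, -0.126, 0.042]), ([189.0, 321.0], 0.61, [0.612, -0.289, 0.041])]
scene bay2 [([209.0, 295.0], 0.82, [0.624, -0.232, 0.077]), ([235.0, 274.0], 0.66, [0.616, -0.126, 0.042]), ([189.0, 321.0], 0.61, [0.612, -0.289, 0.041])]
scene bay3 [([209.0, 295.0], 0.82, [0.624, -0.232, 0.077]), ([235.0, 274.0], 0.66, [0.616, -0.126, 0.042]), ([189.0, 321.0], 0.61, [0.612, -0.289, 0.041])]
scene bay4 [([209.0, 295.0], 0.82, [0.624, -0.232, 0.077]), ([235.0, 274.0], 0.66, [0.616, -0.126, 0.042]), ([189.0, 321.0], 0.61, [0.612, -0.289, 0.041])]
scene heat_grip [([258.0, 237.0], 0.79, [0.631, -0.047, 0.112]), ([235.0, 274.0], 0.26, [0.614, -0.127, 0.041])]
scene switch_tip [([207.0, 199.0], 0.72, [0.463, -0.043, 0.162])]
switch it knows: babybottle, bay, be
[... 517 characters left out ...]
9.0, 180.0], 0.89, [0.613, -0.129, 0.044]), ([326.0, 177.0], 0.63, [0.24, 0.006, 0.521])]
side bay3 [([309.0, 180.0], 0.89, [0.613, -0.129, 0.044]), ([326.0, 177.0], 0.63, [0.24, 0.006, 0.521])]
side bay4 [([309.0, 180.0], 0.89, [0.613, -0.129, 0.044]), ([326.0, 177.0], 0.63, [0.24, 0.006, 0.521])]
side heat_grip [([284.0, 171.0], 0.52, [0.613, -0.033, 0.116]), ([328.0, 161.0], 0.49, [0.677, -0.227, 0.041])]
side switch_tip [([306.0, 200.0], 0.57, [0.448, -0.047, 0.161])]
switch it knows: babybottle, bay, bed, eggcup, foodjar, heat_grip, mug, pacifier, slim, spoon, switch_tip, warmer, wide
side bed [([330.0, 163.0], 0.57, [0.675, -0.231, 0.032]), ([261.0, 164.0], 0.21, [0.72, 0.017, 0.053])]
```

View pics/o.png

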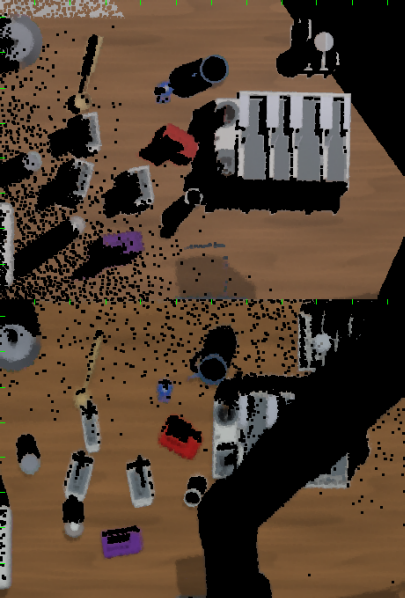

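Ortho view: the wide cassettes are near (0.41,0.19) and (0.45,0.36), the slim near (0.57,0.33), all lengthwise along roughly x. The warmer sits at x 0.40–0.69, y −0.40–0, hardly turned. I'll move the wrist camera over it.

```bash
cat >> h.py <<'E'
def down(yaw=0,tilt=0):
    """tool down, tool x heading yaw (rad from world x); tilt = degrees leaning forward along heading (nose-down bay axes)"""
    return R.from_euler('z',yaw)*R.from_euler('y',tilt,degrees=True)*R.from_rotvec([np.pi,0,0])
def rel(pos,rot):
    s=robot.read_state();r=R.from_rotvec(s['eef_rot'])
    sh=r.inv().apply(np.array(pos)-s['position'])/.04
    tn=np.degrees((r.inv()*rot).as_rotvec())/6
    n=max(np.linalg.norm(sh)*.04/.05,np.linalg.norm(tn)*6/8.59)
    print("rows>=%.1f :"%n,*np.round(np.r_[sh,tn],2))
def snap(tag):
    i=robot.camera_info("wrist");p,d=robot.snapshot("wrist");cv2.imwrite(f"pics/{tag}.png",p[:,:,::-1])
    np.savez(f"pics/{tag}.npz",p=p,d=d,T=i['world_from_camera']);return p,d,i,cloud(p,d,i)
E
python3 - <<'E'
from h import *
i=robot.camera_info("wrist");s=robot.read_state()
T=np.array(i['world_from_camera']);r=R.from_rotvec(s['eef_rot'])
print({k:np.round(v,3) for k,v in i.items() if k!='world_from_camera'})
print("cam in tool",np.round(r.inv().apply(T[:3,3]-s['position']),4),"\n",np.round(r.as_matrix().T@T[:3,:3],3))
rel([.48,-.2,.42],down())
E
```

```text
{'fx': np.float64(307.93), 'fy': np.float64(307.93), 'cx': np.float64(249.566), 'cy': np.float64(193.529), 'k1': np.float64(0.025)}
cam in tool [ 6.620e-02  1.000e-04 -1.679e-01] 
 [[ 0.     0.971  0.238]
 [ 1.    -0.    -0.   ]
 [-0.     0.238 -0.971]]
rows>=10.1 : 10.15 -5.63 -5.03 -0.0 -0.0 2.67
```

```bash
python3 -m handwheel '1.2 -0.7 -1 0 0 0.5; 2.4 -1.4 -2 0 0 1;3.6 -2 -3 0 0 1.5;4.8 -2.7 -3.6 0 0 2;6 -3.4 -3.6 0 0 2.67; 7.2 -4 -3.6 0 0 2.67;8.4 -4.6 -3.6 0 0 2.67;9.5 -5.3 -3.6 0 0 2.67' && python3 -c "
from h import *
rel([.58,-.2,.34],down())"
```

```text
clock: 1.8
position: [0.4089, -0.2707, 0.3599]
eef_rot: [3.14, -0.0, 0.002]
force: [0.5, -0.3, -0.2]
finger_gap: 0.093
rows>=3.7 : 4.28 -1.77 0.5 0.01 -0.01 -0.0
```

```bash
python3 -m handwheel '1.4 -0.6 0 0 0 0; 2.8 -1.2 0.3 0 0 0;4.2 -1.77 0.5 0 0 0;4.28 -1.77 0.5 0 0 0;4.28 -1.77 0.5 0 0 0;4.28 -1.77 0.5 0 0 0' && python3 - <<'E'
from h import *
p,d,i,P=snap("w1")
for t in("bay1","heat_grip","switch_tip","bed"):
    L=robot.spot_point("wrist",t)
    print(t,[(np.round(l['pixel']).tolist(),round(l['conf'],2),np.round(P[int(l['pixel'][1]),int(l['pixel'][0])],3).tolist()) for l in L[:6]])
img,hm=ortho(P,p,.35,.75,-.46,.06,.2,.002)
np.savez("pics/om.npz",img=img,hm=hm)
img=cv2.morphologyEx(img,cv2.MORPH_CLOSE,np.ones((3,3)))
h=cv2.applyColorMap(np.clip(hm*255/.15,0,255).astype(np.uint8),cv2.COLORMAP_JET)
cv2.imwrite("pics/w1o.png",cv2.resize(np.vstack([img[:,:,::-1],h]),None,fx=1.5,fy=1.5))
E
```

```text
clock: 2.4
position: [0.5788, -0.2008, 0.3382]
eef_rot: [-3.141, -0.003, 0.003]
force: [-0.7, -0.6, -1.4]
finger_gap: 0.093
bay1 [([355.0, 147.0], 0.86, [0.604, -0.357, 0.045]), ([255.0, 143.0], 0.72, [0.61, -0.207, 0.044]), ([304.0, 145.0], 0.69, [0.607, -0.281, 0.045]), ([206.0, 139.0], 0.58, [0.614, -0.135, 0.045]), ([121.0, 41.0], 0.16, [0.736, -0.041, 0.087])]
heat_grip [([130.0, 130.0], 0.73, [0.629, -0.051, 0.114])]
switch_tip [([303.0, 144.0], 0.74, [0.609, -0.28, 0.045])]
bed [([278.0, 97.0], 0.67, [0.672, -0.239, 0.064])]
```

View pics/w1o.png

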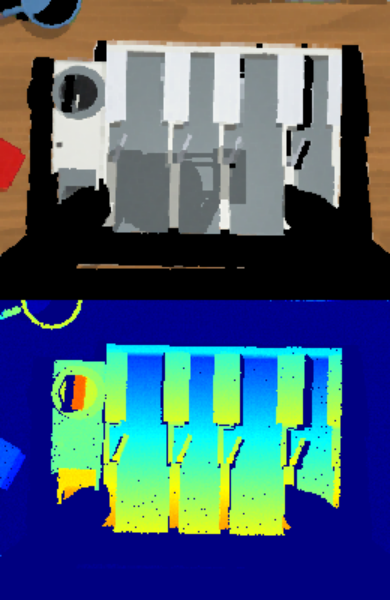

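Ortho w1: all four bays are visible and empty, with the warmer yawed about −2.6°. The knob bar at ortho pixel (80,92) lies along x, i.e. about 0 rad. Next I'll fit the bays precisely and go to look at the cassettes.

```bash
cat > fit.py <<'E'
from h import *
z=np.load("pics/w1.npz");i=robot.camera_info("wrist");i['world_from_camera']=z['T'];P=cloud(z['p'],z['d'],i).reshape(-1,3);P=P[np.isfinite(P[:,0])]
psi=np.arctan2(-.010,.222)
c0=np.array([[.604,-.357],[.607,-.281],[.610,-.207],[.614,-.135]])
for it in range(3):
    ex=np.array([np.cos(psi),np.sin(psi)]);ey=np.array([-ex[1],ex[0]])
    O=c0.mean(0);S=(P[:,:2]-O)@ex;V=(P[:,:2]-O)@ey
    vb=(c0-O)@ey
    m=(np.min(np.abs(V[:,None]-vb),1)<.012)&(S>-.15)&(S<.045)
    for _ in range(4):
        A=np.c_[S,V,np.ones(len(S))];f=np.linalg.lstsq(A[m],P[m,2],rcond=None)[0];m=m&(np.abs(P[:,2]-A@f)<.004)
    h=P[:,2]-A@f
    res=[];sl=[]
    for k,g in enumerate([.0165,.0255,.0165,.0255]):
        cs,ss=[],[]
        for s in np.arange(-.02,.05,.006):
            b=(np.abs(S-s)<.004)&(h>.022)&(h<.05)&(np.abs(V-vb[k])<g+.01)
            l=V[b&(V>vb[k])];r=V[b&(V<vb[k])]
            if len(l)>2 and len(r)>2: cs.append((l.min()+r.max())/2);ss.append(s);w=l.min()-r.max()
        res.append(np.median(cs));sl.append(np.polyfit(ss,cs,1)[0] if len(ss)>3 else np.nan);print(k+1,len(ss),"centre %.4f slope %.3f gap %.4f"%(res[-1],sl[-1],w))
    c0=np.array([O+ey*r for r in res]);psi+=np.nanmedian(sl)
    print("psi %.2f deg"%np.degrees(psi),"slope deg %.2f cross %.3f"%(np.degrees(np.arctan(f[0])),f[1]),"z0 %.4f"%f[2])
print("spacing",np.diff(res),c0.round(4))
# stop face
for k in range(4):
    b=(np.abs(V-res[k])<.012)&(S>.03)
    hs=[(s,np.median(h[b&(np.abs(S-s)<.0015)]) if (b&(np.abs(S-s)<.0015)).any() else 9) for s in np.arange(.05,.09,.003)]
    print(k+1,[(round(s,3),round(float(x),3)) for s,x in hs])
E
python3 fit.py; python3 -c "
from h import *
print(robot.read_state()['joint_pos']);rel([.53,.28,.32],down())"
```

```text
[-5.18353069e-01  3.27652628e-01  1.15097455e+00 -1.81232043e-04
  1.66165583e+00  1.05390960e+00]
rows>=9.7 : -1.22 -12.05 0.49 0.01 -0.01 -0.01
  return _methods._mean(a, axis=axis, dtype=dtype,
  ret = ret.dtype.type(ret / rcount)
Traceback (most recent call last):
  File "fit.py", line 20, in <module>
    res.append(np.median(cs));sl.append(np.polyfit(ss,cs,1)[0] if len(ss)>3 else np.nan);print(k+1,len(ss),"centre %.4f slope %.3f gap %.4f"%(res[-1],sl[-1],w))
                                                                                                                                                             ^
NameError: name 'w' is not defined
```

```bash
sed -i 's/^    for _ in range(4):/    A=np.c_[S,V,np.ones(len(S))];f=np.array([-.268,0,.045]);m0=m\n    for t_ in (.015,.008,.004,.004):\n        m=m0\&(np.abs(P[:,2]-A@f)<t_)/; s/^        A=np.c_\[S,V,np.ones(len(S))\];f=\(.*\);m=m&.*$/        f=\1/' fit.py; python3 fit.py
python3 -m handwheel '0 -1.2 0 0 0 0;-0.2 -2.4 0 0 0 0;-0.4 -3.6 0 0 0 0;-0.5 -4.8 0 0 0 0;-0.7 -6 0 0 0 0; -0.8 -7.2 0 0 0 0;-1 -8.4 0 0 0 0;-1.1 -9.6 0 0 0 0'
```

```text
1 12 centre -0.1151 slope 0.015 gap 0.0316
2 12 centre -0.0388 slope 0.030 gap 0.0500
3 12 centre 0.0369 slope 0.030 gap 0.0339
4 12 centre 0.1123 slope 0.024 gap 0.0514
psi -1.05 deg slope deg -15.05 cross -0.007 z0 0.0449
1 12 centre -0.1141 slope -0.012 gap 0.0320
2 12 centre -0.0380 slope 0.003 gap 0.0500
3 12 centre 0.0375 slope 0.004 gap 0.0340
4 12 centre 0.1130 slope -0.001 gap 0.0515
psi -0.99 deg slope deg -15.05 cross 0.000 z0 0.0449
1 12 centre -0.1137 slope -0.013 gap 0.0320
2 12 centre -0.0376 slope 0.002 gap 0.0500
3 12 centre 0.0378 slope 0.003 gap 0.0340
4 12 centre 0.1134 slope -0.002 gap 0.0515
psi -0.97 deg slope deg -15.05 cross 0.001 z0 0.0449
spacing [0.07607841 0.0754597  0.07559108] [[ 0.6067 -0.3603]
 [ 0.608  -0.2842]
 [ 0.6093 -0.2087]
 [ 0.6106 -0.1332]]
1 [(np.float64(0.05), 0.0), (np.float64(0.053), 0.0), (np.float64(0.056), 0.0), (np.float64(0.059), 0.001), (np.float64(0.062), -0.0), (np.float64(0.065), 0.007), (np.float64(0.068), 0.016), (np.float64(0.071), 0.028), (np.float64(0.074), 0.029), (np.float64(0.077), 0.029), (np.float64(0.08), 9.0), (np.fl
[... 658 characters left out ...]
np.float64(0.071), 0.028), (np.float64(0.074), 0.029), (np.float64(0.077), 0.029), (np.float64(0.08), 9.0), (np.float64(0.083), -0.021), (np.float64(0.086), -0.02), (np.float64(0.089), -0.019)]
4 [(np.float64(0.05), 0.0), (np.float64(0.053), -0.0), (np.float64(0.056), 0.0), (np.float64(0.059), -0.0), (np.float64(0.062), 0.0), (np.float64(0.065), 0.005), (np.float64(0.068), 0.017), (np.float64(0.071), 0.028), (np.float64(0.074), 0.029), (np.float64(0.077), 0.029), (np.float64(0.08), 9.0), (np.float64(0.083), -0.02), (np.float64(0.086), -0.02), (np.float64(0.089), -0.019)]
clock: 3.45
position: [0.5337, 0.1837, 0.3402]
eef_rot: [-3.141, 0.002, -0.003]
force: [0.6, -0.8, 0.6]
finger_gap: 0.0925
```

```bash
python3 -m handwheel '0 -1.2 0 0 0 0;0 -2.4 0.4 0 0 0;0 -2.4 0.5 0 0 0; 0 -2.4 0.5 0 0 0;0 -2.4 0.5 0 0 0'; python3 - <<'E'
from h import *
p,d,i,P=snap("w2")
for t in("wide1","slim1"):
    L=robot.spot_point("wrist",t)
    print(t,[(np.round(l['pixel']).tolist(),round(l['conf'],2),np.round(P[int(l['pixel'][1]),int(l['pixel'][0])],3).tolist()) for l in L[:6]])
E
```

```text
clock: 3.95
position: [0.5349, 0.2773, 0.3197]
eef_rot: [3.141, -0.002, 0.001]
force: [0.1, 0.6, 0.8]
finger_gap: 0.0928
wide1 [([254.0, 318.0], 0.97, [0.273, 0.272, 0.032]), ([368.0, 154.0], 0.86, [0.55, 0.106, 0.037]), ([195.0, 210.0], 0.7, [0.468, 0.36, 0.046]), ([296.0, 223.0], 0.56, [0.457, 0.212, 0.074]), ([186.0, 292.0], 0.55, [0.562, 0.292, 0.423])]
slim1 [([205.0, 131.0], 0.67, [0.585, 0.336, 0.074]), ([105.0, 192.0], 0.23, [0.498, 0.488, 0.051])]
```

View pics/w2.png

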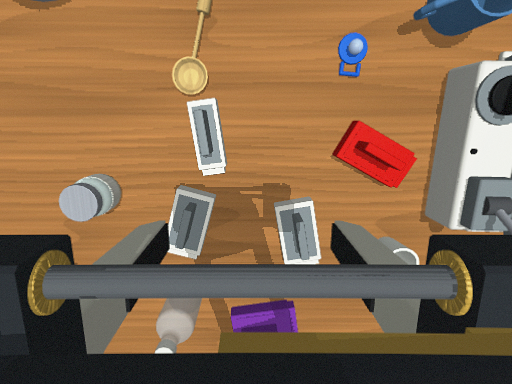

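View w2: slim at (207,137), wides at (190,222) and (298,232), red (375,155), purple (264,318), bottle (172,330), jar (90,197), egg cup (400,252). Next: fin axes and nose directions from the height data.

```bash
cat > cas.py <<'E'
from h import *
import sys
def cas(tag,seeds):
    z=np.load(f"pics/{tag}.npz");i=robot.camera_info("wrist");i['world_from_camera']=z['T'];P=cloud(z['p'],z['d'],i).reshape(-1,3)
    C=z['p'].reshape(-1,3).astype(int)
    for s in seeds:
        m=np.isfinite(P[:,0])&(np.linalg.norm(P[:,:2]-s,axis=1)<.085)
        top=P[m&(P[:,2]>.062)&(P[:,2]<.085)]          # fin top
        f,(w,l),a=cv2.minAreaRect(top[:,:2].astype(np.float32)*1000)
        if w<l: a+=90
        e=np.array([np.cos(np.radians(a)),np.sin(np.radians(a))]);n=np.array([-e[1],e[0]]);f=np.array(f)/1000
        q=top[:,:2]-f
        b=P[m&(P[:,2]>.018)&(P[:,2]<.036)&(C.min(1)>100)]
        u=(b[:,:2]-f)@e;v=(b[:,:2]-f)@n
        k=np.abs(v)<.035;u,v,bz=u[k],v[k],b[k,2]
        lo,hi=np.percentile(u,.5),np.percentile(u,99.5);
        z22=[np.median(bz[(u<lo+.008)]),np.median(bz[u>hi-.008])]
        if -lo>hi: e=-e;lo,hi=-hi,-lo;z22=z22[::-1]
        print("fin",f.round(4),"n",len(top),"len %.0f x %.0f"%(max(w,l),min(w,l)),"nose heading %.1f deg"%np.degrees(np.arctan2(e[1],e[0])),"body u %.3f..%.3f v %.3f..%.3f"%(lo,hi,*np.percentile(v,[.5,99.5])),"z ends",np.round(z22,3),"fin top z %.4f"%np.median(top[:,2]))
if __name__=="__main__":
    cas("w2",[[.585,.336],[.46,.355],[.45,.212]])
E
python3 cas.py; python3 -c "
from h import *
i=robot.camera_info('wrist')
p=cv2.imread('pics/w2.png');cv2.imwrite('pics/w2c.png',cv2.resize(p[90:270,150:330],None,fx=3.3,fy=3.3,interpolation=cv2.INTER_CUBIC))"
```

```text
fin [0.5825 0.3408] n 459 len 60 x 12 nose heading -172.1 deg body u -0.044..0.064 v -0.021..0.021 z ends [0.03  0.024] fin top z 0.0735
fin [0.4476 0.372 ] n 375 len 59 x 12 nose heading -15.5 deg body u -0.064..0.100 v -0.029..0.032 z ends [0.024 0.03 ] fin top z 0.0734
fin [0.43   0.2019] n 361 len 60 x 12 nose heading -169.8 deg body u -0.045..0.060 v -0.030..0.030 z ends [0.029 0.028] fin top z 0.0736
```

View pics/w2c.png

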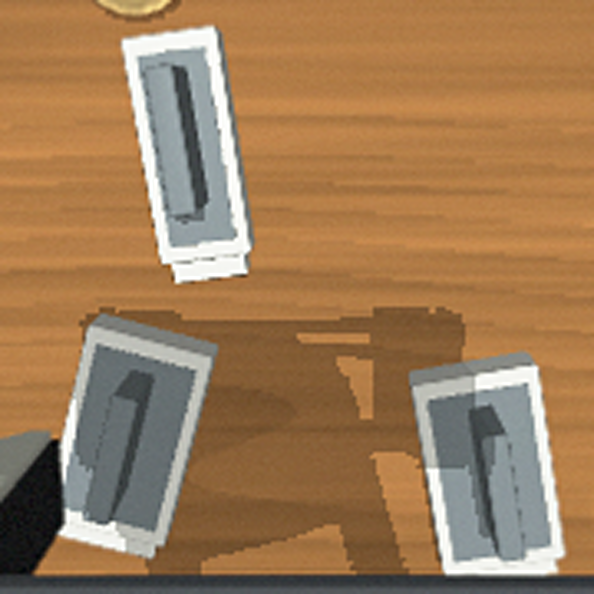

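All three noses point back toward the robot: slim heading −172°, left wide 164.5°, right wide −169.8° (fin tops read 1.5 mm high). Crop w2c confirms it, with the stepped noses at the lower ends. I'll grasp with tool x against the nose, then turn 180°.

```bash
python3 -c "
from h import *
rel([.430,.2019,.12],down(np.radians(10.2)))"
```

```text
rows>=4.8 : -2.64 1.89 5.0 -0.0 -0.01 -1.72
```

```bash
python3 -m handwheel '-0.6 0.4 1 0 0 -0.6;-1.2 0.8 2 0 0 -1.2;-1.8 1.2 3 0 0 -1.72;-2.3 1.6 4 0 0 -1.72;-2.64 1.89 5 0 0 -1.72;-2.64 1.89 5 0 0 -1.72;-2.64 1.89 5 0 0 -1.72;-2.64 1.89 5 0 0 -1.72'; python3 -c "
from h import *
p,d,i,P=snap('w3')
rel([.430,.2019,.043],down(np.radians(10.2)))
from cas import cas
cas('w3',[[.43,.2019]])"
```

```text
clock: 4.9
position: [0.4326, 0.2037, 0.1219]
eef_rot: [-3.128, -0.282, -0.009]
force: [-0.4, -0.9, 0.1]
finger_gap: 0.0929
rows>=1.6 : -0.08 0.04 1.97 -0.0 -0.06 0.02
fin [0.4298 0.2017] n 1259 len 59 x 11 nose heading -169.7 deg body u -0.044..0.062 v -0.030..0.029 z ends [0.03  0.024] fin top z 0.0737
```

```bash
python3 -m handwheel '-0.04 0.02 0.8 0 0 0;-0.08 0.04 1.6 0 0 0;-0.08 0.04 1.97 0 0 0;-0.08 0.04 1.97 0 0 0' - 40 && python3 -m handwheel '0 0 0 0 0 0;0 0 0 0 0 0;0 0 0 0 0 0;0 0 0 0 0 0;0 0 0 0 0 0;0 0 0 0 0 0' 1 40; python3 -c "
from h import *
print(robot.read_state()['position'])"
```

```text
clock: 5.35
position: [0.4268, 0.2013, 0.0399]
eef_rot: [3.129, 0.283, -0.001]
force: [0.2, -0.2, 0.1]
finger_gap: 0.0929
clock: 5.95
position: [0.4263, 0.201, 0.0405]
eef_rot: [-3.129, -0.283, -0.001]
force: [-0.1, 0.7, -0.6]
finger_gap: 0.0495
[0.42632678 0.20101886 0.0405258 ]
```

```bash
python3 -m handwheel '0 0 0 0 0 0;0 0 0 0 0 0;0 0 0 0 0 0;0 0 0 0 0 0;0 0 0 0 0 0;0 0 0 0 0 0;0 0 0 0 0 0' && python3 -m handwheel '0 0 -1 0 0 0;0 0 -2 0 0 0;0 0 -3 0 0 0;0 0 -4 0 0 0;0 0 -5 0 0 -1.4;0 0 -5.5 0 0 -2.8;0 0 -6 0 0 -4.2;0 0 -6 0 0 -5.6'; python3 - <<'E'
from h import *
p,d,i,P=snap('w4'); s=robot.read_state();r=R.from_rotvec(s['eef_rot'])
Q=r.inv().apply(P.reshape(-1,3)-s['position'])
# held fin in tool frame: between the fingers, ahead of them
for lo,hi in((-.032,-.015),(-.028,-.018)):
    pass
b=np.isfinite(Q[:,0])&(np.abs(Q[:,1])<.035)&(Q[:,2]>.005)&(Q[:,2]<.02)&(np.abs(Q[:,0])<.08)
t=Q[b]; print("body top n",len(t),"x",np.percentile(t[:,0],[1,99]),"y",np.percentile(t[:,1],[1,99]),"z",np.median(t[:,2])) if len(t) else None
f=np.isfinite(Q[:,0])&(np.abs(Q[:,1])<.012)&(Q[:,2]>-.034)&(Q[:,2]<-.024)&(Q[:,0]>.01)&(Q[:,0]<.06)
t=Q[f]; print("fin top n",len(t),"x",np.percentile(t[:,0],[1,99]),"y",np.percentile(t[:,1],[1,50,99]),"z",np.median(t[:,2]))
E
```

```text
clock: 6.65
position: [0.4262, 0.201, 0.0403]
eef_rot: [-3.129, -0.283, 0.0]
force: [-0.1, -0.9, -0.1]
finger_gap: 0.0119
clock: 7.45
position: [0.4274, 0.2013, 0.283]
eef_rot: [2.909, 1.184, 0.008]
force: [0.3, 0.2, -2.0]
finger_gap: 0.0117
body top n 6590 x [-0.0592101   0.04870154] y [-0.02826761  0.03018304] z 0.008416285461753078
fin top n 404 x [0.0100649  0.03385828] y [-0.01171894 -0.00011953  0.0116587 ] z -0.032414423976817694
```

View pics/w4.png

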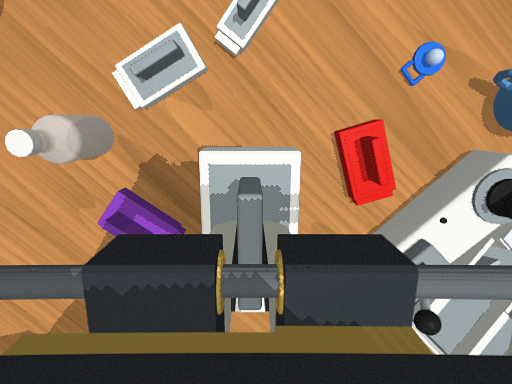

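Picture w4: the wide cassette is held level with its fin centred (tail at about (250,150), nose toward the robot). The bystanders are untouched. Next: turn and carry to bay 4's entry.

```bash
cat >> h.py <<'E'
PSI=np.radians(-1.0)
C0=np.array([[.6067,-.3603],[.608,-.2842],[.6093,-.2087],[.6106,-.1332]])+[.001,.001]
Z0=.0435
BR=R.from_euler('z',PSI)*R.from_euler('y',15,degrees=True)   # bay axes
def bay(k,X,h,Y=0,flip=True):
    """tool target in bay k: TCP at bay coords X,Y,h; flip: tool x up-slope"""
    pos=np.r_[C0[k-1],Z0]+BR.apply([X,Y,h])
    rot=BR*R.from_rotvec([np.pi,0,0])*(R.from_euler('z',np.pi) if flip else R.identity())
    return pos,rot
def inbay(k):
    s=robot.read_state();f=BR.inv().apply(s['force'])
    print("bay xyz",np.round(BR.inv().apply(s['position']-np.r_[C0[k-1],Z0])*1000,1),"force bay",f.round(1),"rotdiff deg",np.degrees((bay(k,0,0)[1].inv()*R.from_rotvec(s['eef_rot'])).as_rotvec()).round(1),"t",round(s['clock'],2),"gap",round(s['finger_gap'],4))
E
python3 -c "
from h import *
pos,rot=bay(4,-.151,.085);print(pos)
pos[2]=.29
rel(pos,down(np.radians(110)))"
```

```text
[ 0.48776368 -0.13003843  0.16468537]
rows>=7.6 : -4.74 6.96 -0.21 0.02 -0.01 -10.88
```

```bash
python3 -m handwheel '-0.6 0.9 -0.2 0 0 -1.4;-1.2 1.8 -0.2 0 0 -2.8;-1.8 2.7 -0.2 0 0 -4.2;-2.4 3.6 -0.2 0 0 -5.6;-3 4.5 -0.2 0 0 -7;-3.6 5.4 -0.2 0 0 -8.4;-4.2 6.2 -0.2 0 0 -9.8;-4.74 6.96 -0.2 0 0 -10.9'; python3 -c "
from h import *
pos,rot=bay(4,-.151,.085)
pos[2]=.25
rel(pos,rot)"
```

```text
clock: 8.3
position: [0.4822, -0.1327, 0.2873]
eef_rot: [-1.906, -2.495, 0.0]
force: [0.3, -0.5, -1.8]
finger_gap: 0.012
rows>=8.7 : 0.03 0.15 0.93 1.61 2.13 -12.22
```

```bash
python3 -m handwheel '0 0 0.1 0.18 0.24 -1.36;0 0 0.2 0.36 0.47 -2.72;0 0.1 0.3 0.54 0.71 -4.07;0 0.1 0.4 0.72 0.95 -5.43;0 0.15 0.5 0.89 1.18 -6.79;0 0.15 0.6 1.07 1.42 -8.15;0 0.15 0.75 1.25 1.66 -9.5;0 0.15 0.93 1.43 1.89 -10.86';python3 -m handwheel '0 0 0 0 0 0'; python3 -c "
from h import *
pos,rot=bay(4,-.151,.085)
rel(pos,rot)"
```

```text
clock: 9.1
position: [0.4884, -0.1294, 0.25]
eef_rot: [-0.234, -2.895, -0.003]
force: [-0.1, 0.2, -2.8]
finger_gap: 0.0117
clock: 9.2
position: [0.4882, -0.1287, 0.2489]
eef_rot: [-0.238, -2.893, -0.004]
force: [-0.5, 0.6, -2.1]
finger_gap: 0.0116
rows>=1.7 : -0.49 0.0 2.05 0.19 0.21 -1.38
```

```bash
python3 -m handwheel '-0.2 0 0.7 0.1 0.1 -0.7;-0.49 0 1.4 0.19 0.21 -1.38;-0.49 0 2.05 0.19 0.21 -1.38;-0.49 0 2.05 0.19 0.21 -1.38;-0.49 0 2.05 0.19 0.21 -1.38'; python3 - <<'E'
from h import *
p,d,i,P=snap('w5'); s=robot.read_state();inbay(4)
r=R.from_rotvec(s['eef_rot'])
Q=BR.inv().apply(P.reshape(-1,3)-s['position'])  # rel to TCP in bay axes
b=np.isfinite(Q[:,0])&(np.abs(Q[:,1])<.035)&(Q[:,2]<-.003)&(Q[:,2]>-.018)&(np.abs(Q[:,0])<.08)
t=Q[b];print("held body x",np.percentile(t[:,0],[1,99]).round(4),"y",np.percentile(t[:,1],[1,99]).round(4),len(t))
hm=Q[:,2]+.085
for k,o in((4,0),(3,-.0755)):
  for x0 in(.07,.1,.13,.16,.18):
    m=(np.abs(Q[:,0]-x0)<.006)&(np.abs(Q[:,1]-o)<.045)&(hm>.024)&(hm<.05)
    t=Q[m,1]-o; print(k,x0,len(t),"left edge",t[t>0].min().round(4) if (t>0).any() else None,"right",t[t<0].max().round(4) if (t<0).any() else None)
E
```

```text
clock: 9.7
position: [0.4883, -0.1308, 0.1672]
eef_rot: [-0.03, -2.883, -0.001]
force: [-0.7, -0.1, -1.6]
finger_gap: 0.0119
bay xyz [-150.6   -1.1   88.6] force bay [ 0.7  0.6 -1.7] rotdiff deg [ 0.1 -0.3  0.2] t 9.75 gap 0.0117
held body x [-0.0477  0.0597] y [-0.0288  0.0296] 6558
4 0.07 0 left edge None right None
4 0.1 0 left edge None right None
4 0.13 0 left edge None right None
4 0.16 0 left edge None right None
4 0.18 0 left edge None right None
3 0.07 0 left edge None right None
3 0.1 0 left edge None right None
3 0.13 0 left edge None right None
3 0.16 0 left edge None right None
3 0.18 0 left edge None right None
```

View pics/w5.png

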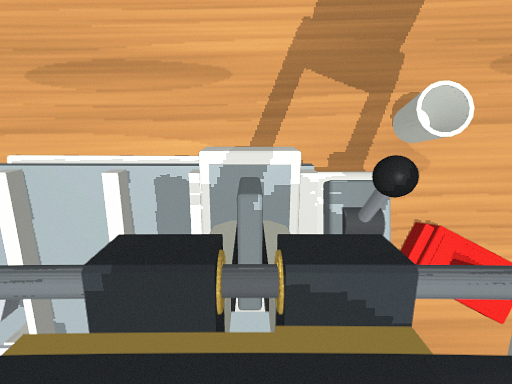

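Picture w5: the cassette hovers over bay 4's entry between the guides (about 195 and 310 px). The switch ball is at (395,177), off, and clear of the gripper. Lowering onto the floor.

```bash
python3 -m handwheel '0 0.03 0.4 0 0 0;0 0.03 0.8 0 0 0;0 0.03 1.05 0 0 0;0 0.03 1.15 0 0 0;0 0.03 1.15 0 0 0' && python3 -c "
from h import *
inbay(4)"
```

```text
clock: 10.25
position: [0.477, -0.1297, 0.1228]
eef_rot: [-0.026, -2.884, -0.0]
force: [0.9, -0.5, -2.1]
finger_gap: 0.0114
bay xyz [-150.6    0.2   41.7] force bay [ 1.4 -0.5 -1.8] rotdiff deg [ 0.1 -0.3  0. ] t 10.25 gap 0.0114
```

```bash
python3 -m handwheel '0 0 0.03 0 0 0;0 0 0.03 0 0 0;0 0 0.03 0 0 0' && python3 -m handwheel '0 0 0.03 0 0 0;0 0 0.03 0 0 0;0 0 0.03 0 0 0' && python3 -c "
from h import *
inbay(4)"
```

```text
clock: 10.55
position: [0.4768, -0.1296, 0.1216]
eef_rot: [-0.025, -2.885, -0.0]
force: [-0.4, -0.1, -1.9]
finger_gap: 0.0117
clock: 10.85
position: [0.4767, -0.1297, 0.1207]
eef_rot: [-0.025, -2.885, 0.0]
force: [1.1, 0.6, 4.0]
finger_gap: 0.0119
bay xyz [-1.503e+02  1.000e-01  3.970e+01] force bay [-0.   0.6  4.1] rotdiff deg [ 0.1 -0.3  0. ] t 10.85 gap 0.0119
```

```bash
python3 -m handwheel '-0.3 0 -0.01 0 0 0;-0.6 0 -0.01 0 0 0;-0.9 0 -0.01 0 0 0;-1.2 0 -0.01 0 0 0;-1.5 0 -0.01 0 0 0;-1.5 0 -0.01 0 0 0' && python3 -c "
from h import *
inbay(4)"
```

```text
clock: 11.45
position: [0.5358, -0.1318, 0.1049]
eef_rot: [-0.025, -2.884, 0.002]
force: [0.5, -2.4, 4.8]
finger_gap: 0.0115
bay xyz [-89.1  -0.9  39.7] force bay [-0.7 -2.4  4.8] rotdiff deg [ 0.2 -0.2  0. ] t 11.45 gap 0.0115
```

```bash
python3 -m handwheel '-0.3 0.02 -0.01 0 0 0;-0.6 0.02 -0.01 0 0 0;-0.9 0.02 -0.01 0 0 0;-1.2 0.02 -0.01 0 0 0;-1.5 0.02 -0.01 0 0 0;-1.5 0.02 -0.01 0 0 0' && python3 -c "
from h import *
inbay(4)"
```

```text
clock: 12.05
position: [0.5944, -0.1313, 0.0893]
eef_rot: [-0.024, -2.885, 0.001]
force: [1.1, -3.0, 2.7]
finger_gap: 0.0114
bay xyz [-28.5   0.6  39.8] force bay [ 0.4 -3.   2.9] rotdiff deg [ 0.2 -0.3 -0. ] t 12.05 gap 0.0114
```

Sliding freely. About 32 mm to the stop remains; I'll approach it gently.

```bash
python3 -m handwheel '-0.3 0 -0.01 0 0 0;-0.6 0 -0.01 0 0 0;-0.75 0 -0.01 0 0 0;-0.8 0 -0.01 0 0 0;-0.83 0 -0.01 0 0 0;-0.86 0 -0.01 0 0 0;-0.86 0 -0.01 0 0 0' && python3 -c "
from h import *
inbay(4)"
```

```text
clock: 12.75
position: [0.6245, -0.1306, 0.0815]
eef_rot: [-0.025, -2.881, -0.002]
force: [-4.8, 0.1, -0.6]
finger_gap: 0.0119
bay xyz [ 2.6  1.8 40. ] force bay [-4.5  0.  -1.8] rotdiff deg [ 0.  -0.1 -0. ] t 12.75 gap 0.0119
```

```bash
python3 -m handwheel '-0.03 0 0 0 0 0;-0.05 0 0 0 0 0;-0.05 0 0 0 0 0' && python3 -c "
from h import *
inbay(4)" && python3 -m handwheel '0.05 0 0 0 0 0;0.05 0 0 0 0 0;0.05 0 0 0 0 0;0.05 0 0 0 0 0;0.05 0 0 0 0 0;0.05 0 0 0 0 0' 0.35
```

```text
clock: 13.05
position: [0.6247, -0.1306, 0.0817]
eef_rot: [-0.025, -2.878, -0.003]
force: [-10.4, 1.0, 4.9]
finger_gap: 0.0114
bay xyz [ 2.8  1.8 40.2] force bay [-11.4   0.8   2. ] rotdiff deg [0.  0.1 0. ] t 13.05 gap 0.0114
clock: 13.65
position: [0.6259, -0.1313, 0.0817]
eef_rot: [-0.025, -2.884, -0.001]
force: [-0.3, -0.1, -0.6]
finger_gap: 0.0301
```

```bash
python3 -m handwheel '0 0 -1 0 0 0;0 0 -2 0 0 0;0 0 -3 0 0 0;0 0 -3.6 0 0 0;0 0 -4 0 0 0;0 0 -4 0 0 0' && python3 - <<'E'
from h import *
p,d,i,P=snap('w6')
inbay(4)
rel([.43,.25,.28],down(np.radians(164.5)))
pc,dc=robot.snapshot("scene");cv2.imwrite("pics/sc2.png",np.vstack([cv2.resize(p[:,:,::-1],None,fx=.9,fy=.9)[:230],cv2.resize(pc[200:370,60:300,::-1],(461,326),interpolation=cv2.INTER_CUBIC)]))
E
```

```text
clock: 14.25
position: [0.6679, -0.1321, 0.2392]
eef_rot: [-0.025, -2.889, 0.002]
force: [-0.1, -0.3, 0.5]
finger_gap: 0.0304
bay xyz [  3.5   1.3 201.5] force bay [-0.  -0.3 -0.6] rotdiff deg [ 0.1 -0.4  0. ] t 14.3 gap 0.0299
rows>=9.0 : 6.17 9.44 0.48 -0.33 -2.42 2.41
```

View pics/sc2.png

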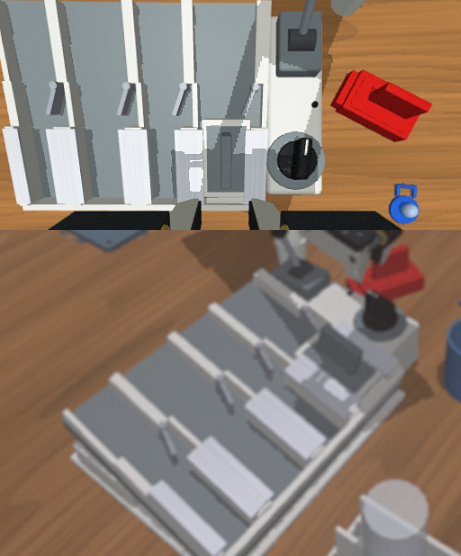

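Picture sc2: the wide cassette sits home in bay 4 with the leaf sprung in behind its tail (upper image (255,97)). On to the second wide cassette, gripped tool-x along its nose this time.

```bash
python3 -m handwheel '0.6 1 -0.1 0 -0.3 0.3;1.3 2 0 0 -0.6 0.6;2 3.1 0.1 -0.1 -0.9 0.9;2.7 4.1 0.2 -0.1 -1.2 1.2;3.4 5.1 0.2 -0.2 -1.5 1.5;4 6.2 0.3 -0.3 -1.8 1.8;4.7 7.2 0.3 -0.3 -2.1 2.1;5.4 8.3 0.4 -0.33 -2.42 2.41' -1 && python3 -m handwheel '0.5 0.9 0 0 0 0;0.5 0.9 0 0 0 0;0.5 0.9 0 0 0 0;0.5 0.9 0 0 0 0'; python3 - <<'E'
from h import *
from cas import cas
p,d,i,P=snap('w7')
for t in("wide1","slim1"):
    L=robot.spot_point("wrist",t)
    print(t,[(np.round(l['pixel']).tolist(),round(l['conf'],2),np.round(P[int(l['pixel'][1]),int(l['pixel'][0])],3).tolist()) for l in L[:6]])
cas('w7',[[.4476,.372],[.5825,.3408]])
E
```

```text
clock: 15.15
position: [0.4583, 0.203, 0.2742]
eef_rot: [-0.428, -3.109, 0.0]
force: [0.4, 1.6, -0.2]
finger_gap: 0.0894
clock: 15.55
position: [0.4507, 0.241, 0.2743]
eef_rot: [-0.425, -3.108, 0.002]
force: [-0.2, -0.0, 0.1]
finger_gap: 0.0929
wide1 [([178.0, 255.0], 0.77, [0.543, 0.107, 0.03]), ([223.0, 15.0], 0.77, [0.263, 0.259, 0.031]), ([342.0, 138.0], 0.63, [0.443, 0.367, 0.036])]
slim1 [([340.0, 236.0], 0.58, [nan, nan, nan])]
fin [0.4472 0.3719] n 661 len 59 x 13 nose heading -16.0 deg body u -0.066..0.084 v -0.030..0.030 z ends [0.024 0.024] fin top z 0.0734Traceback (most recent call last):
  File "<stdin>", line 7, in <module>
  File "cas.py", line 16, in cas
    lo,hi=np.percentile(u,.5),np.percentile(u,99.5);
          ~~~~~~~~~~~~~^^^^^^
    return _quantile_unchecked(
        a, q, axis, out, overwrite_input, method, keepdims, weights)
    return _ureduce(a,
                    func=_quantile_ureduce_func,
    ...<5 lines>...
                    overwrite_input=overwrite_input,
                    method=method)
    r = func(a, **kwargs)
    result = _quantile(arr,
                       quantiles=q,
    ...<2 lines>...
                       out=out,
                       weights=wgt)
    slices_having_nans = np.isnan(arr[-1, ...])
                                  ~~~^^^^^^^^^
IndexError: index -1 is out of bounds for axis 0 with size 0
```

```bash
python3 -c "
from h import *
rel([.447,.372,.12],down(np.radians(164.2)))"
```

```text
rows>=4.1 : 0.98 3.14 3.87 -0.01 -0.03 0.02
```

```bash
python3 -m handwheel '0.3 1 0 0 0 0;0.6 2 0.6 0 0 0;0.98 3 1.6 0 0 0;0.98 3.14 2.7 0 0 0;0.98 3.14 3.87 0 0 0;0.98 3.14 3.87 0 0 0;0.98 3.14 3.87 0 0 0'; python3 -c "
from h import *
rel([.447,.372,.042],down(np.radians(164.2)))"
```

```text
clock: 16.4
position: [0.4467, 0.3727, 0.1207]
eef_rot: [-0.426, -3.108, 0.002]
force: [0.1, -0.3, 0.3]
finger_gap: 0.0928
rows>=1.6 : -0.02 -0.01 1.97 -0.02 -0.04 0.03
```

```bash
python3 -m handwheel '0 0 0.8 0 0 0;0 0 1.6 0 0 0;0 0 1.95 0 0 0;0 0 1.95 0 0 0' && python3 -m handwheel '0 0 0 0 0 0;0 0 0 0 0 0;0 0 0 0 0 0;0 0 0 0 0 0;0 0 0 0 0 0;0 0 0 0 0 0;0 0 0 0 0 0;0 0 0 0 0 0' 1 40 && python3 -m handwheel '0 0 0 0 0 0;0 0 0 0 0 0;0 0 0 0 0 0;0 0 0 0 0 0;0 0 0 0 0 0'
```

```text
clock: 16.8
position: [0.4467, 0.3732, 0.0432]
eef_rot: [-0.426, -3.11, 0.0]
force: [-1.2, -0.7, 0.5]
finger_gap: 0.093
clock: 17.6
position: [0.446, 0.3736, 0.0426]
eef_rot: [-0.424, -3.11, 0.0]
force: [0.2, -0.2, 0.2]
finger_gap: 0.0338
clock: 18.1
position: [0.4458, 0.3734, 0.0424]
eef_rot: [-0.424, -3.109, 0.001]
force: [0.5, -0.9, -1.6]
finger_gap: 0.0118
```

```bash
python3 -m handwheel '0 0 -1 0 0 0;0 0 -2 0 0 0;0 0 -3 0 0 0;0 0 -4 0 0 0;0 0 -5 0 0 1.4;0 0 -5.5 0 0 2.8;0 0 -5.8 0 0 4.2;0 0 -5.8 0 0 5.6'; python3 -c "
from h import *
pos,rot=bay(2,-.151,.09,flip=False);pos[2]=.28
rel(pos,down(np.radians(65)))"
```

```text
clock: 18.9
position: [0.4474, 0.374, 0.277]
eef_rot: [-1.315, -2.853, -0.004]
force: [0.8, 1.1, -3.1]
finger_gap: 0.0115
rows>=13.1 : -13.08 -9.9 -0.12 0.01 -0.02 10.92
```

```bash
python3 -m handwheel '-0.9 -0.7 0 0 0 1.3;-1.9 -1.4 0 0 0 2.6;-2.9 -2.2 0 0 0 4;-3.9 -2.9 0 0 0 5.3;-4.9 -3.7 0 0 0 6.6;-5.8 -4.4 0 0 0 8;-6.8 -5.1 0 0 0 9.4;-7.8 -5.9 0 0 0 10.9'; python3 -c "
from h import *
pos,rot=bay(2,-.151,.09,flip=False);pos[2]=.27
rel(pos,rot)"
```

```text
clock: 19.7
position: [0.472, -0.0173, 0.2743]
eef_rot: [-2.64, -1.7, 0.003]
force: [1.2, -0.1, -2.3]
finger_gap: 0.0118
rows>=7.9 : -5.85 3.06 0.1 1.43 -2.2 11.03
```

```bash
python3 -m handwheel '-0.7 0.3 0 0.17 -0.26 1.3;-1.4 0.7 0 0.34 -0.53 2.6;-2.1 1.1 0 0.5 -0.79 4;-2.9 1.5 0 0.68 -1.06 5.3;-3.6 1.9 0 0.85 -1.3 6.6;-4.4 2.3 0 1.03 -1.6 8;-5.1 2.7 0 1.2 -1.85 9.3;-5.85 3.06 0 1.38 -2.1 10.6' && python3 -m handwheel '0 0 0 0 0 0;0 0 0 0 0 0'; python3 -c "
from h import *
pos,rot=bay(2,-.151,.065,flip=False)
rel(pos,rot)"
```

```text
clock: 20.5
position: [0.4886, -0.2802, 0.2738]
eef_rot: [-3.113, -0.044, 0.397]
force: [1.0, 0.5, -2.4]
finger_gap: 0.0117
clock: 20.7
position: [0.4882, -0.2797, 0.2731]
eef_rot: [-3.112, -0.052, 0.396]
force: [-0.6, -0.0, -2.7]
finger_gap: 0.0113
rows>=2.6 : 0.6 0.05 3.14 0.05 -0.08 0.48
```

```bash
python3 -m handwheel '0.3 0.05 0.8 0.05 -0.08 0.48;0.6 0.05 1.6 0.05 -0.08 0.48;0.6 0.05 2.4 0.05 -0.08 0.48;0.6 0.05 3 0.05 -0.08 0.48;0.6 0.05 3.14 0.05 -0.08 0.48;0.6 0.05 3.14 0.05 -0.08 0.48' && python3 - <<'E'
from h import *
inbay(2)
p,d,i,P=snap('w8');s=robot.read_state()
Q=BR.inv().apply(P.reshape(-1,3)-s['position'])
b=np.isfinite(Q[:,0])&(np.abs(Q[:,1])<.035)&(Q[:,2]<-.003)&(Q[:,2]>-.018)&(np.abs(Q[:,0])<.08)
t=Q[b];print("held body x",np.percentile(t[:,0],[1,99]).round(4),"y",np.percentile(t[:,1],[1,99]).round(4),len(t))
hm=Q[:,2]+.065
for x0 in(.07,.1,.125,.14,.16,.18,.2):
    m=(np.abs(Q[:,0]-x0)<.005)&(np.abs(Q[:,1])<.04)&(hm>.012)&(hm<.05)
    t=Q[m,1]; print(x0,len(t),"left edge",t[t>0].min().round(4) if (t>0).any() else None,"right",t[t<0].max().round(4) if (t<0).any() else None)
E
```

```text
clock: 21.3
position: [0.4801, -0.2795, 0.1467]
eef_rot: [-3.113, 0.024, 0.409]
force: [0.5, 0.6, -2.2]
finger_gap: 0.0122
bay xyz [-151.3    1.5   66.3] force bay [ 1.1  0.6 -1.9] rotdiff deg [-0.000e+00 -1.000e-01  1.799e+02] t 21.3 gap 0.0122
held body x [-0.0017  0.0538] y [-0.0283  0.0302] 7679
0.07 387 left edge 0.0289 right -0.0341
0.1 304 left edge 0.0191 right -0.0341
0.125 1032 left edge 0.0231 right -0.0273
0.14 0 left edge None right None
0.16 0 left edge None right None
0.18 0 left edge None right None
0.2 0 left edge None right None
```

```bash
python3 -m handwheel '0 0.05 0.2 0 0 0;0 0.05 0.4 0 0 0;0 0.05 0.55 0 0 0;0 0.05 0.59 0 0 0;0 0.05 0.59 0 0 0' && python3 -m handwheel '0 0 0.03 0 0 0;0 0 0.03 0 0 0;0 0 0.03 0 0 0' && python3 -c "
from h import *
inbay(2)"
```

```text
clock: 21.85
position: [0.4739, -0.2825, 0.1235]
eef_rot: [-3.113, 0.027, 0.409]
force: [-0.4, 0.4, -2.2]
finger_gap: 0.0116
clock: 22.15
position: [0.474, -0.2827, 0.1229]
eef_rot: [-3.114, 0.027, 0.408]
force: [0.3, 0.4, -2.6]
finger_gap: 0.012
bay xyz [-150.9   -1.8   41.7] force bay [ 1.   0.4 -2.4] rotdiff deg [ 1.0e-01  2.0e-01 -1.8e+02] t 22.15 gap 0.012
```

```bash
python3 -m handwheel '0 -0.02 0.02 0 0 0;0 -0.02 0.02 0 0 0;0 -0.02 0.02 0 0 0' && python3 -m handwheel '0.3 0 0 0 0 0;0.6 0 0 0 0 0;0.9 0 0 0 0 0;1.2 0 0 0 0 0;1.5 0 0 0 0 0;1.5 0 0 0 0 0' && python3 -c "
from h import *
inbay(2)"
```

```text
clock: 22.45
position: [0.474, -0.2824, 0.1226]
eef_rot: [3.114, -0.027, -0.407]
force: [-0.2, -1.4, 2.4]
finger_gap: 0.0115
clock: 23.05
position: [0.5337, -0.284, 0.1067]
eef_rot: [3.113, -0.026, -0.406]
force: [1.2, -3.3, 4.9]
finger_gap: 0.0118
bay xyz [-89.1  -2.1  41.5] force bay [-0.1 -3.3  5.1] rotdiff deg [ -0.2  -0.4 180. ] t 23.05 gap 0.0118
```

```bash
python3 -m handwheel '0.3 -0.03 0 0 0 0;0.6 -0.03 0 0 0 0;0.9 -0.03 0 0 0 0;1.2 -0.03 0 0 0 0;1.5 -0.03 0 0 0 0;1.5 -0.03 0 0 0 0' && python3 -c "
from h import *
inbay(2)"
```

```text
clock: 23.65
position: [0.5916, -0.2838, 0.0912]
eef_rot: [3.113, -0.026, -0.406]
force: [0.9, -3.5, 5.1]
finger_gap: 0.0119
bay xyz [-29.2  -0.9  41.6] force bay [-0.4 -3.4  5.2] rotdiff deg [ -0.2  -0.4 180. ] t 23.65 gap 0.0119
```

```bash
python3 -m handwheel '0.3 0 0 0 0 0;0.6 0 0 0 0 0;0.72 0 0 0 0 0;0.78 0 0 0 0 0;0.82 0 0 0 0 0;0.84 0 0 0 0 0;0.84 0 0 0 0 0' && python3 -c "
from h import *
inbay(2)"
```

```text
clock: 24.35
position: [0.62, -0.2835, 0.0838]
eef_rot: [-3.113, 0.028, 0.417]
force: [-10.0, -0.8, 13.4]
finger_gap: 0.0116
bay xyz [ 0.2 -0.1 41.8] force bay [-13.1  -1.   10.3] rotdiff deg [  -0.4    0.2 -179.9] t 24.35 gap 0.0116
```

```bash
python3 -m handwheel '0.03 0 0 0 0 0;0.03 0 0 0 0 0' && python3 -m handwheel '0 0 0 0 0 0;0 0 0 0 0 0;0 0 0 0 0 0;0 0 0 0 0 0;0 0 0 0 0 0' 0.35 && python3 -m handwheel '0 0 -1 0 0 0;0 0 -2 0 0 0;0 0 -3 0 0 0;0 0 -3.6 0 0 0;0 0 -4 0 0 0;0 0 -4 0 0 0' && python3 - <<'E'
from h import *
p,d,i,P=snap('w9')
rel([.62,.32,.28],down(np.radians(7.9)))
E
```

```text
clock: 24.55
position: [0.6202, -0.2835, 0.084]
eef_rot: [-3.113, 0.029, 0.421]
force: [-14.5, -0.4, 16.1]
finger_gap: 0.0117
clock: 25.05
position: [0.6234, -0.2829, 0.0815]
eef_rot: [-3.114, 0.026, 0.409]
force: [-0.5, -1.0, -0.6]
finger_gap: 0.0302
clock: 25.65
position: [0.6659, -0.284, 0.2394]
eef_rot: [3.114, -0.027, -0.401]
force: [0.2, 0.1, -0.6]
finger_gap: 0.0301
rows>=12.1 : -1.62 -15.07 -0.72 -0.17 2.47 -1.47
```

View pics/w9.png

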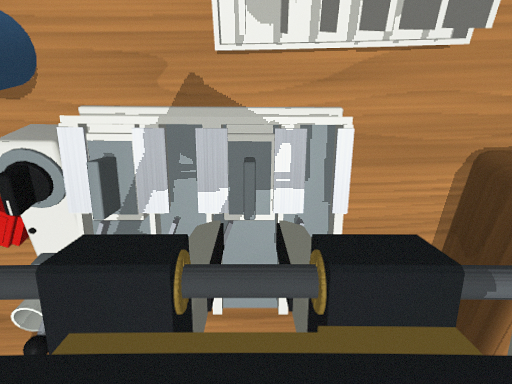

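Picture w9: both wide cassettes are against the stop, at (120,140) in bay 4 and (250,140) in bay 2. The knob bar at (25,190) is roughly along the warmer's x. On to the slim one.

```bash
python3 -m handwheel '-0.1 -1.2 0 0 0.3 -0.2;-0.2 -2.4 -0.1 0 0.6 -0.4;-0.4 -3.6 -0.2 0 0.9 -0.6;-0.6 -4.8 -0.3 0 1.2 -0.8;-0.7 -6 -0.4 -0.1 1.5 -1;-0.9 -7.2 -0.5 -0.1 1.8 -1.2;-1 -8.4 -0.6 -0.15 2.1 -1.3;-1.1 -9.6 -0.7 -0.17 2.47 -1.47' -1 && python3 -m handwheel '-0.1 -1.2 0 0 0 0;-0.2 -2.4 0 0 0 0;-0.4 -3.6 0 0 0 0;-0.5 -4.8 0 0 0 0;-0.5 -5.4 0 0 0 0;-0.5 -5.4 0 0 0 0'; python3 - <<'E'
from h import *
from cas import cas
p,d,i,P=snap('w10')
cas('w10',[[.5825,.3408]])
rel([.582,.341,.12],down(np.radians(7.9)))
E
```

```text
clock: 26.5
position: [0.6344, 0.1028, 0.2728]
eef_rot: [-3.133, -0.216, 0.005]
force: [0.8, 0.4, 0.5]
finger_gap: 0.0893
clock: 27.1
position: [0.584, 0.3156, 0.2726]
eef_rot: [-3.132, -0.223, 0.008]
force: [0.5, -0.3, -0.1]
finger_gap: 0.093
fin [0.5973 0.3009] n 509 len 59 x 12 nose heading -176.2 deg body u -0.044..0.065 v -0.021..0.021 z ends [0.03  0.024] fin top z 0.0737
rows>=3.1 : 0.04 -0.69 3.82 -0.0 0.04 0.02
```

The slim one was knocked aside, to (0.597, 0.301) with nose heading −176°. I'll use the new pose.

```bash
python3 -c "
from h import *
rel([.597,.301,.12],down(np.radians(3.8)))"
```

```text
rows>=3.1 : 0.28 0.35 3.82 -0.0 0.04 0.71
```

```bash
python3 -m handwheel '0.28 0.35 0.9 0 0 0.3;0.28 0.35 1.8 0 0 0.71;0.28 0.35 2.8 0 0 0.71;0.28 0.35 3.8 0 0 0.71;0.28 0.35 3.82 0 0.04 0.71;0.28 0.35 3.82 0 0.04 0.71'; python3 - <<'E'
from h import *
from cas import cas
p,d,i,P=snap('w11')
cas('w11',[[.597,.301]])
rel([.597,.301,.042],down(np.radians(3.8)))
E
```

```text
clock: 27.75
position: [0.5988, 0.2984, 0.1213]
eef_rot: [-3.14, -0.097, -0.0]
force: [0.5, -0.2, 0.9]
finger_gap: 0.0926
fin [0.5974 0.301 ] n 1311 len 60 x 12 nose heading -176.3 deg body u -0.045..0.065 v -0.021..0.021 z ends [0.029 0.024] fin top z 0.0737
rows>=1.6 : -0.08 -0.05 2.03 -0.01 -0.04 -0.04
```

```bash
python3 -m handwheel '-0.04 -0.04 0.8 0 0 0;-0.06 -0.05 1.6 0 0 0;-0.06 -0.05 1.97 0 0 0;-0.06 -0.05 1.97 0 0 0' && python3 -m handwheel '0 0 0 0 0 0;0 0 0 0 0 0;0 0 0 0 0 0;0 0 0 0 0 0;0 0 0 0 0 0;0 0 0 0 0 0;0 0 0 0 0 0;0 0 0 0 0 0' 1 40 && python3 -m handwheel '0 0 0 0 0 0;0 0 0 0 0 0;0 0 0 0 0 0;0 0 0 0 0 0;0 0 0 0 0 0;0 0 0 0 0 0'
```

```text
clock: 28.2
position: [0.5965, 0.3015, 0.0427]
eef_rot: [-3.139, -0.099, -0.002]
force: [-0.9, 0.3, 0.3]
finger_gap: 0.093
clock: 29.0
position: [0.5967, 0.3019, 0.043]
eef_rot: [-3.139, -0.099, -0.004]
force: [0.6, -0.4, -0.5]
finger_gap: 0.0336
clock: 29.6
position: [0.5966, 0.3018, 0.0429]
eef_rot: [-3.139, -0.099, -0.003]
force: [0.0, -0.0, -1.9]
finger_gap: 0.012
```

```bash
python3 -m handwheel '0 0 -1 0 0 0;0 0 -2 0 0 0;0 0 -3 0 0 0;0 0 -4 0 0 -0.7;0 0 -5 0 0 -2.1;0 0 -5.5 0 0 -3.5;0 0 -5.8 0 0 -4.9;0 0 -5.8 0 0 -6.3'; python3 -c "
from h import *
pos,rot=bay(3,-.151,.09);pos[2]=.28
rel(pos,down(np.radians(115)))"
```

```text
clock: 30.4
position: [0.5971, 0.3019, 0.278]
eef_rot: [-2.935, -1.12, -0.012]
force: [0.6, -0.4, -1.4]
finger_gap: 0.0116
rows>=10.4 : -10.49 7.64 -0.1 0.06 -0.04 -12.21
```

```bash
python3 -m handwheel '-1 0.7 0 0 0 -1.4;-2 1.4 0 0 0 -2.8;-3 2.1 0 0 0 -4.2;-4 2.9 0 0 0 -5.6;-5 3.6 0 0 0 -7;-6 4.3 0 0 0 -8.4;-7 5.1 0 0 0 -9.8;-8 5.8 0 0 0 -11.2'; python3 -c "
from h import *
pos,rot=bay(3,-.151,.09);pos[2]=.27
rel(pos,rot)"
```

```text
clock: 31.2
position: [0.5145, -0.0629, 0.2746]
eef_rot: [1.898, 2.501, 0.004]
force: [0.1, -0.3, -0.8]
finger_gap: 0.0121
rows>=8.7 : -3.26 -1.6 0.11 1.63 2.16 -12.15
```

```bash
python3 -m handwheel '-0.4 -0.2 0 0.18 0.24 -1.36;-0.8 -0.4 0 0.36 0.48 -2.72;-1.2 -0.6 0 0.55 0.72 -4.07;-1.6 -0.8 0 0.73 0.96 -5.43;-2 -1 0 0.91 1.2 -6.79;-2.4 -1.2 0 1.09 1.45 -8.15;-2.9 -1.4 0.1 1.27 1.69 -9.5;-3.26 -1.6 0.11 1.46 1.93 -10.86' && python3 -m handwheel '0 0 0 0 0 0'; python3 -c "
from h import *
pos,rot=bay(3,-.151,.065)
rel(pos,rot)"
```

```text
clock: 32.0
position: [0.4877, -0.2052, 0.2693]
eef_rot: [-0.226, -2.894, -0.004]
force: [0.9, 0.0, -2.2]
finger_gap: 0.0118
clock: 32.1
position: [0.4878, -0.2053, 0.2689]
eef_rot: [-0.233, -2.893, -0.004]
force: [0.3, 0.9, -0.7]
finger_gap: 0.0118
rows>=2.5 : -0.57 0.02 3.04 0.18 0.21 -1.35
```

```bash
python3 -m handwheel '-0.2 0 0.8 0.1 0.1 -0.7;-0.57 0.02 1.6 0.18 0.21 -1.35;-0.57 0.02 2.4 0.18 0.21 -1.35;-0.57 0.02 3.04 0.18 0.21 -1.35;-0.57 0.02 3.04 0.18 0.21 -1.35;-0.57 0.02 3.04 0.18 0.21 -1.35;-0.57 0.02 3.04 0.18 0.21 -1.35' && python3 -c "
from h import *
inbay(3);pos,rot=bay(3,-.151,.0435);rel(pos,rot)"
```

```text
clock: 32.8
position: [0.4827, -0.2045, 0.1481]
eef_rot: [-0.027, -2.885, -0.001]
force: [0.4, -0.3, -0.5]
finger_gap: 0.0119
bay xyz [-150.3    0.9   68. ] force bay [ 0.5 -0.3 -0.4] rotdiff deg [ 0.1 -0.3  0.1] t 32.8 gap 0.0119
rows>=0.5 : 0.02 -0.02 0.61 -0.02 0.05 -0.01
```

```bash
python3 -m handwheel '0 -0.02 0.3 0 0 0;0 -0.02 0.5 0 0 0;0 -0.02 0.61 0 0 0;0 -0.02 0.63 0 0 0;0 -0.02 0.63 0 0 0' && python3 -m handwheel '0 0 0.02 0 0 0;0 0 0.02 0 0 0;0 0 0.02 0 0 0' && python3 -c "
from h import *
inbay(3)"
```

```text
clock: 33.3
position: [0.475, -0.2046, 0.1231]
eef_rot: [-0.025, -2.882, -0.003]
force: [0.6, 2.4, 8.2]
finger_gap: 0.0116
clock: 33.6
position: [0.475, -0.2046, 0.1231]
eef_rot: [-0.025, -2.883, -0.003]
force: [-0.2, 3.2, 12.6]
finger_gap: 0.0116
bay xyz [-151.3    0.7   41.8] force bay [-3.5  3.2 12.1] rotdiff deg [ 0.  -0.2  0. ] t 33.6 gap 0.0116
```

```bash
python3 -m handwheel '-0.3 0 -0.02 0 0 0;-0.6 0 -0.02 0 0 0;-0.9 0 -0.02 0 0 0;-1.2 0 -0.02 0 0 0;-1.5 0 -0.02 0 0 0;-1.5 0 -0.02 0 0 0' && python3 -c "
from h import *
inbay(3)"
```

```text
clock: 34.2
position: [0.5337, -0.2075, 0.1074]
eef_rot: [-0.025, -2.882, 0.001]
force: [-0.2, -3.7, 8.3]
finger_gap: 0.0117
bay xyz [-90.5  -1.2  41.9] force bay [-2.3 -3.7  8. ] rotdiff deg [ 0.2 -0.1  0. ] t 34.2 gap 0.0117
```

```bash
python3 -m handwheel '-0.3 0.02 -0.01 0 0 0;-0.6 0.02 -0.01 0 0 0;-0.9 0.02 -0.01 0 0 0;-1.2 0.02 -0.01 0 0 0;-1.5 0.02 -0.01 0 0 0;-1.5 0.02 -0.01 0 0 0' && python3 -c "
from h import *
inbay(3)"
```

```text
clock: 34.8
position: [0.5918, -0.2077, 0.0919]
eef_rot: [-0.025, -2.882, 0.001]
force: [1.3, -3.2, 6.0]
finger_gap: 0.0115
bay xyz [-30.3  -0.3  41.9] force bay [-0.2 -3.2  6.1] rotdiff deg [ 0.2 -0.1  0. ] t 34.8 gap 0.0115
```

```bash
python3 -m handwheel '-0.3 0 -0.01 0 0 0;-0.6 0 -0.01 0 0 0;-0.7 0 -0.01 0 0 0;-0.76 0 -0.01 0 0 0;-0.8 0 -0.01 0 0 0;-0.82 0 -0.01 0 0 0;-0.82 0 -0.01 0 0 0' && python3 -c "
from h import *
inbay(3)"
```

```text
clock: 35.5
position: [0.6207, -0.207, 0.0842]
eef_rot: [-0.026, -2.877, -0.003]
force: [-7.7, -0.7, 8.6]
finger_gap: 0.0118
bay xyz [-0.5  0.9 42. ] force bay [-9.7 -0.9  6.3] rotdiff deg [0.  0.2 0. ] t 35.5 gap 0.0118
```

Against the stop at X = −0.5 mm, as predicted. Releasing, lifting and checking all three catches.

```bash
python3 -m handwheel '-0.03 0 0 0 0 0;-0.03 0 0 0 0 0' && python3 -m handwheel '0 0 0 0 0 0;0 0 0 0 0 0;0 0 0 0 0 0;0 0 0 0 0 0;0 0 0 0 0 0' 0.35 && python3 -m handwheel '0 0 -1 0 0 0;0 0 -2 0 0 0;0 0 -3 0 0 0;0 0 -4 0 0 0;0 0 -4.5 0 0 0;0 0 -4.5 0 0 0' && python3 - <<'E'
from h import *
p,d,i,P=snap('w12');v=P.reshape(-1,3)
cv2.imwrite("pics/w12c.png",cv2.resize(p[:260,:,::-1],None,fx=1.55,fy=1.55,interpolation=cv2.INTER_CUBIC))
Q=BR.inv().apply(v-np.r_[C0[2],Z0])
for k in(2,3,4):
    C=BR.inv().apply(np.r_[C0[k-1]-C0[2],0]);q=Q-C;g=np.isfinite(q[:,0])
    b=g&(np.abs(q[:,1])<.012)&(np.abs(q[:,2]-.0285)<.004)&(q[:,0]>-.08)&(q[:,0]<-.02);print(k,"tail X",np.percentile(q[b,0],2).round(4) if b.any() else None)
kb=np.isfinite(v[:,0])&(np.linalg.norm(v[:,:2]-[.628,-.05],axis=1)<.04)&(v[:,2]>.105)&(v[:,2]<.125)
f=cv2.minAreaRect(v[kb][:,:2].astype(np.float32)*1000);print("knob bar",f,kb.sum(),np.median(v[kb][:,2]))
for t in("heat_grip","switch_tip"):
    L=robot.spot_point("wrist",t);print(t,[(np.round(l['pixel']).tolist(),round(l['conf'],2),np.round(P[int(l['pixel'][1]),int(l['pixel'][0])],3).tolist()) for l in L[:2]])
E
```

```text
clock: 35.7
position: [0.6208, -0.2071, 0.0843]
eef_rot: [-0.026, -2.874, -0.003]
force: [-10.7, 0.5, 10.9]
finger_gap: 0.0114
clock: 36.2
position: [0.624, -0.2064, 0.0827]
eef_rot: [-0.024, -2.881, -0.004]
force: [0.2, -0.5, 0.3]
finger_gap: 0.0303
clock: 36.8
position: [0.672, -0.2077, 0.2606]
eef_rot: [-0.025, -2.888, 0.001]
force: [0.0, -0.6, -1.0]
finger_gap: 0.0303
2 tail X -0.0445
3 tail X -0.0446
4 tail X -0.0445
knob bar ((626.570556640625, -45.621238708496094), (14.000375747680664, 45.640357971191406), 83.76537322998047) 706 0.11524913458276473
heat_grip [([402.0, 174.0], 0.59, [0.628, -0.048, 0.116])]
switch_tip []
```

View pics/w12c.png

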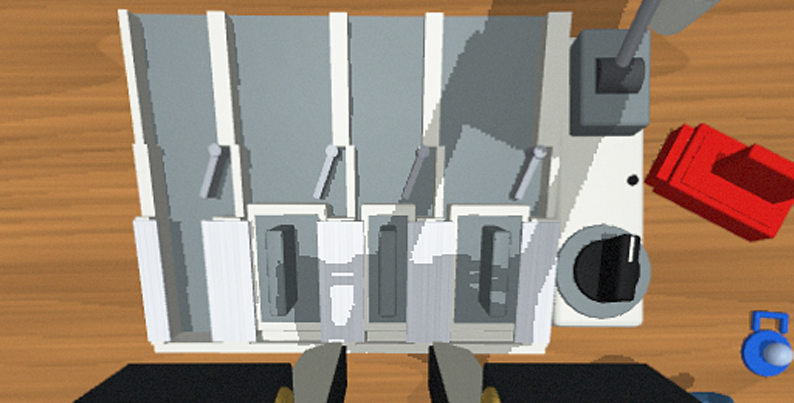

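Picture w12c: all three cassettes are home, tails at X = −44.5 mm, with leaves sprung in behind them at (325,172), (417,172), (530,172). The knob bar is at (620,268), the switch off. Next, the knob.

```bash
python3 -c "
from h import *
rel([.6266,-.0456,.17],down(np.radians(173.8)))"
```

```text
rows>=3.8 : 0.55 4.02 2.35 -0.1 -2.51 0.87
```

```bash
python3 -m handwheel '0.2 1 0 0 -0.6 0.2;0.3 2 0.4 0 -1.2 0.5;0.4 3 1 0 -1.8 0.7;0.5 4.02 1.6 -0.1 -2.51 0.87;0.55 4.02 2.3 -0.1 -2.51 0.87;0.55 4.02 2.3 -0.1 -2.51 0.87;0.55 4.02 2.3 -0.1 -2.51 0.87;0.55 4.02 2.3 -0.1 -2.51 0.87' 0.3 && python3 -c "
from h import *
rel([.6266,-.0456,.094],down(np.radians(173.8)));print(robot.read_state()['joint_pos'].round(2) if hasattr(robot.read_state()['joint_pos'],'round') else robot.read_state()['joint_pos'])"
```

```text
clock: 37.75
position: [0.6294, -0.0471, 0.1745]
eef_rot: [0.172, 3.133, -0.003]
force: [-0.1, -0.6, 0.9]
finger_gap: 0.0327
rows>=1.6 : 0.08 0.03 2.01 -0.02 0.04 -0.01
[-0.25  0.43  1.4  -0.    1.31 -1.71]
```

```bash
python3 -m handwheel '0.04 0.02 0.7 0 0 0;0.08 0.03 1.4 0 0 0;0.08 0.03 1.9 0 0 0;0.08 0.03 2 0 0 0;0.08 0.03 2 0 0 0' && python3 -m handwheel '0 0 0 0 0 0;0 0 0 0 0 0;0 0 0 0 0 0;0 0 0 0 0 0;0 0 0 0 0 0' 1 20 && python3 -m handwheel '0 0 0 0 0 1.2;0 0 0 0 0 2.4;0 0 0 0 0 3.6;0 0 0 0 0 4.8;0 0 0 0 0 6;0 0 0 0 0 7.2;0 0 0 0 0 8.4;0 0 0 0 0 9.6' && python3 -c "
from h import *
s=robot.read_state();print(s['torque'],R.from_rotvec(s['eef_rot']).as_matrix()[:,0])"
```

```text
clock: 38.25
position: [0.626, -0.0453, 0.0938]
eef_rot: [0.172, 3.134, -0.002]
force: [0.2, -0.2, 0.5]
finger_gap: 0.0326
clock: 38.75
position: [0.6261, -0.0446, 0.0951]
eef_rot: [0.17, 3.132, -0.003]
force: [1.0, -0.6, 5.8]
finger_gap: 0.0136
clock: 39.55
position: [0.6261, -0.0446, 0.0951]
eef_rot: [1.664, 2.658, 0.001]
force: [1.1, 0.9, 5.2]
finger_gap: 0.014
[-0.06763413 -0.10632494  0.02145277] [-0.43679803  0.89954946 -0.00427227]
```

```bash
python3 -m handwheel '0 0 0 0 0 1.2;0 0 0 0 0 2.4;0 0 0 0 0 3.6;0 0 0 0 0 4.4;0 0 0 0 0 4.8;0 0 0 0 0 5;0 0 0 0 0 5' && python3 -c "
from h import *
s=robot.read_state();x=R.from_rotvec(s['eef_rot']).as_matrix()[:,0];print(s['torque'],np.degrees(np.arctan2(x[1],x[0])))"
```

```text
clock: 40.25
position: [0.6261, -0.0443, 0.095]
eef_rot: [2.29, 2.143, 0.004]
force: [1.0, 0.5, 5.5]
finger_gap: 0.0137
[ 0.08233713 -0.1498768   0.38997014] 86.21234528941406
```

```bash
python3 -m handwheel '0 0 0 0 0 -0.4;0 0 0 0 0 -0.4;0 0 0 0 0 -0.4;0 0 0 0 0 -0.4' 0.3 && python3 -m handwheel '0 0 -1 0 0 0;0 0 -2 0 0 0;0 0 -3 0 0 0;0 0 -4 0 0 0;0 0 -4.5 0 0 0;0 0 -4.5 0 0 0' && python3 - <<'E'
from h import *
p,d,i,P=snap('w13');v=P.reshape(-1,3)
for c,zl,zh in(([.6266,-.0456],.105,.125),):
    kb=np.isfinite(v[:,0])&(np.linalg.norm(v[:,:2]-c,axis=1)<.04)&(v[:,2]>zl)&(v[:,2]<zh)
    print("knob",cv2.minAreaRect(v[kb][:,:2].astype(np.float32)*1000),kb.sum())
for c in("side","scene"):
    p,d=robot.snapshot(c);Q=cloud(p,d,robot.camera_info(c));cv2.imwrite(f"pics/{c}3.png",p[:,:,::-1])
    L=robot.spot_point(c,"switch_tip");print(c,[(np.round(l['pixel']).tolist(),round(l['conf'],2),np.round(Q[int(l['pixel'][1]),int(l['pixel'][0])],3).tolist()) for l in L[:2]])
    w=Q.reshape(-1,3);k=np.isfinite(w[:,0])&(np.linalg.norm(w[:,:2]-[.455,-.045],axis=1)<.05)&(w[:,2]>.14)&(w[:,2]<.19);print("ball pts",k.sum(),w[k].mean(0).round(4),w[k].min(0).round(4),w[k].max(0).round(4))
rel([.40,-.045,.26],down(np.radians(91)))
E
```

```text
clock: 40.65
position: [0.625, -0.0444, 0.0935]
eef_rot: [2.248, 2.191, 0.001]
force: [0.5, 0.2, -0.1]
finger_gap: 0.0324
clock: 41.25
position: [0.6263, -0.0445, 0.2777]
eef_rot: [2.243, 2.187, 0.007]
force: [-1.1, -0.5, -1.3]
finger_gap: 0.0327
knob ((626.9561767578125, -43.80730438232422), (44.064056396484375, 13.361701011657715), 88.30558776855469) 524
side [([304.0, 198.0], 0.55, [0.448, -0.044, 0.167]), ([341.0, 198.0], 0.39, [0.483, -0.195, 0.076])]
ball pts 52 [ 0.4492 -0.0363  0.1607] [ 0.4407 -0.0483  0.1454] [ 0.4615 -0.0243  0.1702]
scene [([206.0, 197.0], 0.58, [0.459, -0.039, 0.165])]
ball pts 83 [ 0.4616 -0.0446  0.1561] [ 0.4451 -0.0541  0.1401] [ 0.4711 -0.0331  0.1667]
rows>=4.5 : -0.17 -5.59 0.29 -0.01 0.01 -0.4
```

Knob bar now lies at 88.3° (about 90.7° clockwise of its zero): at the stop, where the torque rose to 0.39 N m. Switch ball centre is about (0.456, −0.040, 0.157). All cassettes are clicked in, so I'll push the switch with shut fingers.

```bash
python3 -m handwheel '0 -0.8 0 0 0 -1.4;0 -1.6 0 0 0 -2.8;-0.1 -2.4 0 0 0 -4.2;-0.1 -3.2 0.1 0 0 -5.6;-0.1 -4 0.2 0 0 -7;-0.1 -4.8 0.2 0 0 -8.4;-0.1 -5.3 0.3 0 0 -9.8;-0.1 -5.4 0.3 0 0 -11.2' 1 && python3 -m handwheel '0 0 0 0 0 -1.4;0 0 0 0 0 -2.8;0 0 0 0 0 -3.9;0 0 0 0 0 -3.9'; python3 -c "
from h import *
rel([.41,-.04,.15],down(np.radians(179)))"
```

```text
clock: 42.3
position: [0.4057, -0.0421, 0.2595]
eef_rot: [-0.65, -3.073, 0.001]
force: [-0.1, 0.5, -0.5]
finger_gap: 0.0008
clock: 42.7
position: [0.408, -0.0426, 0.2599]
eef_rot: [0.021, 3.141, -0.001]
force: [-0.1, 0.2, 0.8]
finger_gap: 0.0004
rows>=2.2 : -0.05 0.07 2.75 -0.01 0.0 0.04
```

```bash
python3 -m handwheel '0 0.07 0.9 0 0 0;0 0.07 1.8 0 0 0;0 0.07 2.6 0 0 0;0 0.07 2.75 0 0 0;0 0.07 2.75 0 0 0' && python3 -m handwheel '-0.4 0 0 0 0 0;-0.7 0 0 0 0 0;-1 0 0 0 0 0;-1.3 0 0 0 0 0;-1.6 0 0 0 0 0;-1.9 0 0 0 0 0;-2.1 0 0 0 0 0;-2.1 0 0 0 0 0'
```

```text
clock: 43.2
position: [0.4082, -0.0399, 0.1503]
eef_rot: [-0.025, -3.141, 0.0]
force: [0.2, -0.2, 0.2]
finger_gap: 0.0007
clock: 44.0
position: [0.4942, -0.0414, 0.1511]
eef_rot: [0.022, 3.139, -0.002]
force: [-0.4, 0.1, -0.5]
finger_gap: 0.0005
```

```bash
python3 -m handwheel '-0.1 0 0 0 0 0;-0.2 0 0 0 0 0;-0.25 0 0 0 0 0;-0.3 0 0 0 0 0;-0.3 0 0 0 0 0' && python3 -m handwheel '-0.05 0 0 0 0 0;-0.1 0 0 0 0 0;-0.1 0 0 0 0 0'
```

```text
clock: 44.5
position: [0.5005, -0.0413, 0.1509]
eef_rot: [-0.022, -3.135, 0.002]
force: [-13.3, -1.2, 7.8]
finger_gap: 0.0005
clock: 44.8
position: [0.501, -0.0413, 0.1508]
eef_rot: [-0.021, -3.127, 0.002]
force: [-25.6, -1.8, 15.8]
finger_gap: 0.0004
```

It hit its end stop at x = 0.501. Backing off and doing a final check.

```bash
python3 -m handwheel '0.5 0 0 0 0 0;1.2 0 0 0 0 0;1.8 0 0 0 0 0;1.8 0 -1 0 0 0;1.8 0 -2 0 0 0;1.8 0 -3 0 0 0;1.8 0 -3.5 0 0 0;1.8 0 -3.5 0 0 0' && python3 - <<'E'
from h import *
p,d,i,P=snap('w14')
q,dq=robot.snapshot("scene");Q=cloud(q,dq,robot.camera_info("scene"))
for n,M in(("wrist",P),("scene",Q)):
    L=robot.spot_point(n,"switch_tip");print(n,[(np.round(l['pixel']).tolist(),round(l['conf'],2),np.round(M[int(l['pixel'][1]),int(l['pixel'][0])],3).tolist()) for l in L[:2]])
cv2.imwrite("pics/fin.png",cv2.resize(q[110:370,20:420,::-1],(800,520),interpolation=cv2.INTER_CUBIC))
E
```

```text
clock: 45.6
position: [0.4385, -0.041, 0.2948]
eef_rot: [0.022, 3.131, -0.006]
force: [0.4, 0.3, -1.3]
finger_gap: 0.0005
wrist []
scene [([222.0, 210.0], 0.62, [0.523, -0.055, 0.157])]
```

View pics/fin.png

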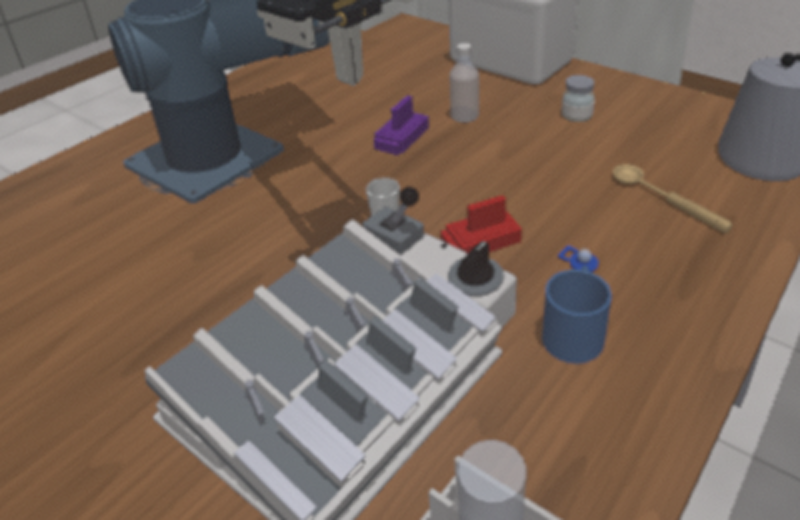

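Final picture: three cassettes are home with no white cassette left on the table. The switch ball is at (410,196), leaning to the back (x ≈ 0.523, as expected for on), the knob bar is crosswise, and the bystanders are in place. Handing in.

```bash
python3 -c "
from workcell import robot
print(robot.job_done())"
```

```text
the job is handed in; nothing more can be done
None
```

I loaded all three cassettes on the worktop nose first, turned the heat knob to its stop, then switched the warmer on. I handed the job in at about 45.6 s on the robot's clock. The wide cassettes are in bays 4 and 2 and the slim one is in bay 3. I saw no fourth cassette in any picture.

- **Cassettes:** All three tails measured at X = −44.5 mm, where fully home is −45. The pictures show each spring catch in behind its tail.
- **Knocked cassette:** The slim one was knocked about 4 cm aside during the run. I measured it again and gripped it at its new place.
- **Heat knob:** The bar ended about 90.7° clockwise of zero, and the torque rose to 0.39 N m at the stop.
- **Switch:** It ran onto its end stop, with about 30 N on the fingers at the end. The tip then measured x ≈ 0.523 m, where I expected it for on. The wrist camera did not detect the tip afterwards, so this rests on the scene camera alone.
- **Other things:** In the last picture they all stand in place, and the robot was touching nothing.
- **Disagreement:** Camera heights read about 1.5 mm high, so I set the bay floor by contact.

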